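# Gauge the first roller gap of a sesame-slab press

## Task

Find the gap under the first roller (the one nearest the robot) of the three-roller slab press with the gauge leaves: lay a leaf flat on the bed and slide it nose first under that roller, beginning with the thinnest leaf (one pip) and working up, until one binds, that is, has to lift the roller, drags instead of slipping through freely, and stays nipped when let go. Leave that thinnest binding leaf nipped flat under the roller, its nose about 20 mm past the first roller's axis, let go of it, and have the other leaves lying flat on their white board. Slide gently and never force a leaf against a roller (30 N is too much), and leave the label roll and the jar alone.

Things in the scene. Friction and masses are not known exactly. Their poses are not given: they have to be found in the camera images.
- bed: Fixed aluminium bed plate, 14 mm thick, of a three-roller sesame-slab press; x is the feed direction, away from the robot. Origin on the bench, plate from 120 mm behind it to 220 mm ahead, 160 mm wide (y). Roller axes 50, 115 and 180 mm ahead of it; grey cheeks hold each roller's ends (inner faces 62 mm from the middle, tops up to 98 mm above the bench, black caps 22 mm higher); gear case on the +y side.
- mouth (a point): Point on the bed's top straight below the first roller's axis (50 mm ahead of the bed's origin); axes as the bed's. Rollers: steel, 50 mm in diameter, 110 mm wide, axis along y, turn freely. The gap from bed to first roller is unknown, 4 to 11 mm. It rests on stops; a thicker leaf lifts it against about 4.4 N plus 2 N per mm of lift, and is pressed on the bed with that force.
- board: White plastic board, fixed on the bench, 190 (x) by 330 (y) by 6 mm thick, on which the four gauge leaves lie side by side in no fixed order; origin at the centre of its underside, x pointing away from the robot. Its top is 6 mm above the bench.
- leaf1_tab (a point): Gauge leaf, loose, 6 mm thick, 1 dark pip on the blade's top, about 110 g: flat steel strip 30 mm wide, 115 mm long, with an upright steel grip tab near its rear, 30 mm long (x), 12 mm thick (y), its top 54 mm above the leaf's underside. This point: middle of the tab, 38 mm above the underside. x points to the nose, 95 mm ahead (rear end 20 mm behind); z is up.
- leaf2_tab (a point): Gauge leaf, loose, 9 mm thick, 2 dark pips on the blade's top, about 120 g: flat steel strip 30 mm wide, 115 mm long, with an upright steel grip tab near its rear, 30 mm long (x), 12 mm thick (y), its top 54 mm above the leaf's underside. This point: middle of the tab, 38 mm above the underside. x points to the nose, 95 mm ahead (rear end 20 mm behind); z is up.
- leaf3_tab (a point): Gauge leaf, loose, 12 mm thick, 3 dark pips on the blade's top, about 130 g: flat steel strip 30 mm wide, 115 mm long, with an upright steel grip tab near its rear, 30 mm long (x), 12 mm thick (y), its top 54 mm above the leaf's underside. This point: middle of the tab, 38 mm above the underside. x points to the nose, 95 mm ahead (rear end 20 mm behind); z is up.
- leaf4_tab (a point): Gauge leaf, loose, 15 mm thick, 4 dark pips on the blade's top, about 140 g: flat steel strip 30 mm wide, 115 mm long, with an upright steel grip tab near its rear, 30 mm long (x), 12 mm thick (y), its top 54 mm above the leaf's underside. This point: middle of the tab, 38 mm above the underside. x points to the nose, 95 mm ahead (rear end 20 mm behind); z is up.
- roll_mid (a point): Bystander: loose roll of blank labels standing on end, 90 mm across and 60 mm tall; this point is at its centre.
- jar_mid (a point): Bystander: loose amber jar, 66 mm across and 90 mm tall; this point is at its centre.

How it is judged:
By the outcome, as a careful person would: the job done as asked, in the order asked, and still so for the second after the job is handed in, with the robot touching nothing.
It also fails if it takes over 72 s, if anything falls off the work surface, if the arm or the gripper's body presses on something with over 40 N, if the wrist force passes 120 N, or if a joint passes its speed limit or range.

## Robot

A 7-joint arm with a two-finger parallel gripper is mounted at the origin on the work surface. World frame = base frame: x ahead of the robot, y to its left, z up, the work surface at z = 0. Lengths are in m, angles in rad, forces in N, time in s.
With the tool pointing down it reaches from about 0.425 to 0.875 m from the base axis. Payload 4.7 kg.
Tool frame: the origin (TCP) lies between the finger pads; the fingertips stand 14 mm ahead of it and the grasp point (between the pads) lies 5 mm behind it; z points along the fingers, y is the line along which they close (so a half turn about z gives the same grasp; the last joint's range is limited). The gripper opens to 87 mm and grips with 3 to 60 N. Pads are 19 mm wide; open, the fingers measure 117 mm over their backs; the gripper's body (75 mm by 190 mm) begins 51 mm behind the grasp point.
Start: joints at [-1.144, 0.321, -0.07, 1.45, 0.023, 1.371, -0.057], TCP at [0.261, 0.595, 0.237] pointing down, gripper open.
Joint ranges: [-2.86, 2.86], [-0.3, 2.09], [-1.38, 1.24], [0.06, 2.45], [-1.56, 4.7], [0.09, 2.05], [-2.69, 2.69]. Speed limits (rad/s): [2.57, 2.57, 3.14, 3.14, 3.14, 3.14, 3.14].

## Interface

Orientations are given as a rotation vector (axis times angle).
In Python, from bench import ctrl gives the robot as it stands.
- The arm moves only by the tool step_arm, never from a script. Its argument "commands" is a list of rows, each an object with "travel": the shift along the tool's x, y, z in m, a list of three; "turn": the turn, a rotation vector about the tool's x, y, z in degrees, a list of three. A call has 1 to 5 rows; each row is the pose to reach, as a shift and turn from the pose commanded when the call began, along the tool's axes at that moment; what a row does not reach only later rows make up. A row lasts 1/10 s, in which the tool goes at most 50 mm and 8.59 degrees, less where a joint would pass 70% of its speed; a pose out of reach is approached as far as the arm can. A call with a gripper value outside its range is refused whole. "gripper" is the opening, from 0 (shut) to 1 (fully open), set as the call begins (left out, the last holds). The fingers move at their own pace and stop on an object; "force" is the grip in N (left out, the last holds). Time passes only in rows, so rows that repeat a pose let the fingers close. It gives the time, the measured TCP pose, the force, the opening and the grip force at its end, in the units of the state.
- ctrl.get_state(): the state, without advancing time (a new reading comes with each control period).
- ctrl.get_image(name): name is "scene" or "top" or "wrist"; returns the picture (480x640x3 uint8, red, green, blue); there is no depth.
- ctrl.camera_model(name): a dict with "fx", "fy", "cx", "cy" (pixels), "R" (3x3) and "t" (3): a world point X has camera coordinates R X + t; the wrist camera has in their place "T_tool_cam" (4x4, takes a point from camera to tool coordinates, whose origin is the TCP and whose axes are the flange's). Camera axes: x right, y down, z forward; pixel columns grow to the right and rows downward; lengths in m; the calibration is good to about 2 mm. A picture is of the moment at which its call begins: read the wrist's pose just before it. camera_model takes no time and is no camera call.
- ctrl.close_job(): hands the job in; it is judged then, once.
The state is a dict: "time": time; "joint_positions": joint angles; "qd": joint speeds; "joint_torque": joint torques, N m; "position": TCP position; "tool_rot": TCP orientation; "ft_force": force on the tool from outside, world axes, zero at the start; "torque": the same for the moment, N m; "grip_width": opening from 0.0 (shut) to 1.0 (fully open); "grip_force": force on a finger pad.
Only numpy, scipy, OpenCV 4.12 (cv2) and the standard library are available. Lean on these libraries where they do the work, as an engineer would, in place of code of your own. Each camera call takes 0.05 s, during which the arm holds its last target. There are 200 camera calls.

## Working session

There is one attempt and no reset: what is moved stays moved. The work goes in short steps, Python scripts to look and compute and a tool call to move; the robot and the scene stay as the last step left them, time stands still between calls to the robot, and variables do not carry over. Pictures are saved under pics/ and viewed, at most 10 in all, crops included, and the job is handed in when it is done.

Besides the shell and the picture viewer there is one more tool, called after ">>>" as name(argument=value, ...), one argument or row to a line, values as JSON. step_arm: Moves the arm, as the interface text tells. Its arguments: {"type":"object","properties":{"commands":{"type":"array"},"gripper":{"type":"number"},"force":{"type":"number"}},"required":["commands"]}

```bash
ls; mkdir -p pics
python3 - <<'E'
from bench import ctrl
import cv2,numpy as np
for n in ("scene","top"):
    im=ctrl.get_image(n); cv2.imwrite(f"pics/{n}0.png",im[:,:,::-1])
    m=ctrl.camera_model(n); print(n,m["fx"],m["fy"],m["cx"],m["cy"],np.round(m["R"],3).tolist(),np.round(m["t"],3))
s=ctrl.get_state(); print(s)
print(ctrl.camera_model("wrist"))
E
```

```text
pics
scene 590.0472951071265 590.0472951071265 317.1672353602051 233.7662115474729 [[0.238, 0.971, 0.008], [0.802, -0.192, -0.566], [-0.548, 0.141, -0.824]] [-0.094 -0.464  1.354]
top 486.3180225407224 486.3180225407224 313.97199039680964 241.8374740147981 [[-0.029, -1.0, 0.011], [-0.993, 0.027, -0.113], [0.113, -0.014, -0.993]] [-0.037  0.588  0.805]
{'time': 0.1, 'joint_positions': array([-1.14390962,  0.32179801, -0.07005429,  1.45153662,  0.02260332,
        1.37081477, -0.05686129]), 'qd': array([ 0.00015823, -0.00099303, -0.000108  , -0.00214275,  0.00040413,
        0.00057219,  0.00020496]), 'joint_torque': array([ 1.27597777e-04, -4.92570841e+01, -4.05653855e-01, -3.13397706e+01,
       -6.42997795e-02,  3.95713979e-02,  5.69843291e-05]), 'position': array([0.2606294 , 0.59494643, 0.23554695]), 'tool_rot': array([-6.43698450e-01, -3.07467432e+00,  2.75096060e-03]), 'ft_force': array([ 0.17155841, -0.19711772, -0.1613407 ]), 'torque': array([-0.01956687, -0.00933498,  0.01140678]), 'grip_force': 0.0, 'grip_width': 1.002528055103094}
{'fx': 374.3601337479259, 'fy': 374.3601337479259, 'cx': 318.40356439264843, 'cy': 236.43855010998598, 'T_tool_cam': array([[ 7.56863809e-04, -9.52132203e-01, -3.05685614e-01,
         8.36882429e-02],
       [ 9.99999354e-01,  9.79952701e-04, -5.76347712e-04,
        -2.54477762e-04],
       [ 8.48316660e-04, -3.05684980e-01,  9.52132330e-01,
        -1.48254731e-01],
       [ 0.00000000e+00,  0.00000000e+00,  0.00000000e+00,
         1.00000000e+00]])}
```

View pics/top0.png

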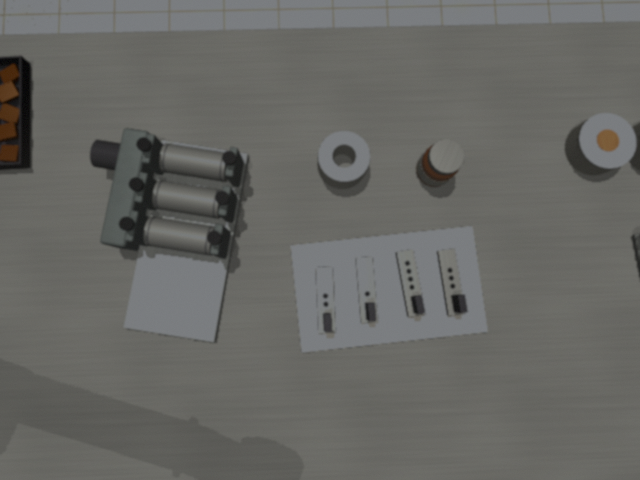

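View pics/scene0.png

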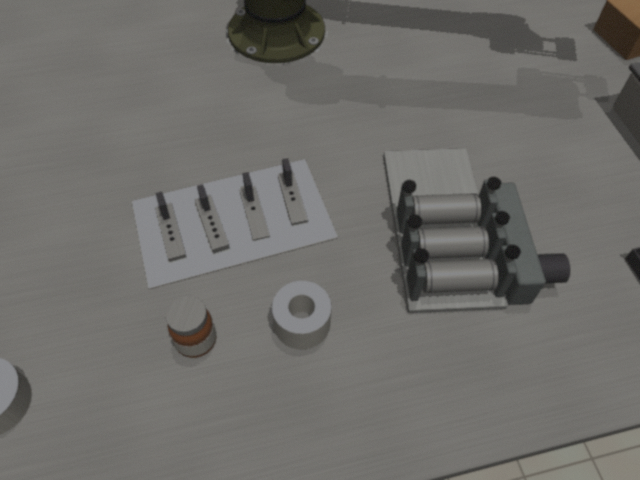

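Top view: the leaves on the board, left to right, have 2 pips (325,300), 1 pip (367,290), 4 pips (410,283) and 3 pips (453,281). The tabs are at the near end, the press at about (180,230), the label roll at (343,158) and the jar at (442,160).

```bash
cat > h.py <<'E'
import numpy as np,cv2
from bench import ctrl
from scipy.spatial.transform import Rotation as Ro
def ray(n,p,s=None):
    m=ctrl.camera_model(n)
    d=np.array([(p[0]-m["cx"])/m["fx"],(p[1]-m["cy"])/m["fy"],1])
    if n=="wrist":
        s=s or ctrl.get_state(); R=Ro.from_rotvec(s["tool_rot"]).as_matrix(); T=np.array(m["T_tool_cam"])
        return R@T[:3,3]+s["position"], R@T[:3,:3]@d
    R=np.array(m["R"]); return -R.T@np.array(m["t"]),R.T@d
def plane(n,p,z,s=None):
    c,d=ray(n,p,s); return c+d*(z-c[2])/d[2]
E
python3 - <<'E'
from h import *
t=cv2.imread("pics/top0.png"); g=cv2.cvtColor(t,6)
def quad(mask,z,lab,amin=300):
    cs,_=cv2.findContours(mask,0,2)
    for c in cs:
        if cv2.contourArea(c)<amin: continue
        r=cv2.minAreaRect(c); b=cv2.boxPoints(r)
        w=np.array([plane("top",p,z)[:2] for p in b])
        print(lab,cv2.contourArea(c),"px",np.round(r[0]),"ctr",np.round(w.mean(0),4),"sides",np.round(np.linalg.norm(w-np.roll(w,-1,0),axis=1),4),"yaw",np.round(np.degrees(np.arctan2(*(w[1]-w[0])[::-1])),1))
print(g[290,310],g[290,345],g[300,180],g[330,250],g[290,408],g[265,367],g[300,371])
hsv=cv2.cvtColor(t,40)
for th in (120,125,130,135,140,145): 
    m=((g>th)*255).astype('uint8'); cs,_=cv2.findContours(m[200:370,100:500].copy(),0,2); print(th,[(int(cv2.contourArea(c)),np.round(cv2.minAreaRect(c)[0]).tolist()) for c in cs if cv2.contourArea(c)>200])
dk=((g<75)*255).astype('uint8'); roi=np.zeros_like(dk); roi[240:345,300:480]=dk[240:345,300:480]
quad(roi,.06,"tab",60)
a=cv2.resize(t[235:345,300:480],None,fx=4.4,fy=4.4,interpolation=2); cv2.imwrite("pics/a.png",cv2.convertScaleAbs(a,alpha=1.5))
E
```

```text
125 126 124 105 121 125 111
120 [(6472, [75.0, 95.0]), (19135, [288.0, 89.0])]
125 []
130 []
135 []
140 []
145 []
tab 113.5 px [327. 322.] ctr [ 0.4506 -0.0708] sides [0.0127 0.0299 0.0126 0.0299] yaw -87.0
tab 146.5 px [370. 312.] ctr [ 0.4652 -0.1417] sides [0.0155 0.0298 0.0154 0.0298] yaw -86.0
tab 170.5 px [417. 305.] ctr [ 0.4747 -0.2198] sides [0.0176 0.0307 0.0175 0.0307] yaw -80.5
tab 216.0 px [459. 303.] ctr [ 0.4748 -0.2888] sides [0.022  0.0319 0.0219 0.0319] yaw -82.3
```

View pics/a.png

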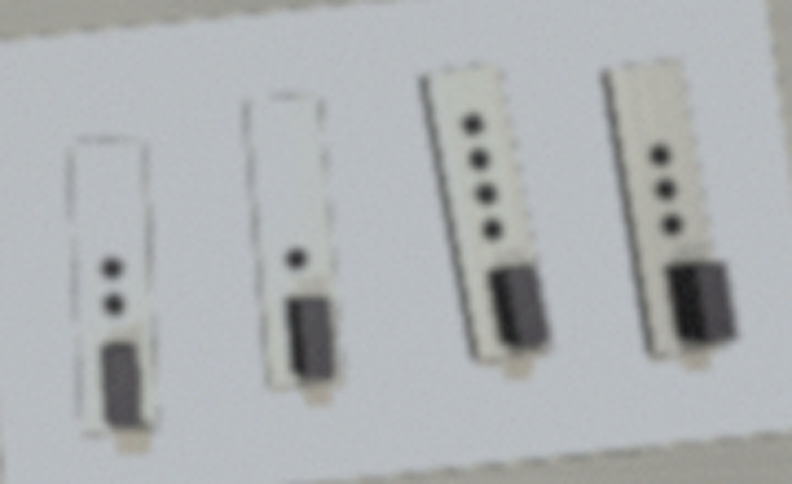

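Run:
```python
from h import *
t=cv2.imread("pics/top0.png")
g=cv2.cvtColor(t,6)
m=((cv2.GaussianBlur(g,(3,3),0)>115)*255).astype('uint8')
r=np.zeros_like(m); r[262:360,105:245]=m[262:360,105:245]
c=max(cv2.findContours(r,0,2)[0],key=cv2.contourArea)
ap=cv2.approxPolyDP(c,4,True)[:,0]
print("bedpoly",[(tuple(map(int,p)),np.round(plane("top",p,.014),4).tolist()) for p in ap])
# line fits in world of the near, left, right edges
W=np.array([plane("top",p,.014)[:2] for p in c[:,0].astype(float)])
P=c[:,0]
for lab,a,b in (("near",(124,328),(216,341)),("right",(216,341),(232,265)),("left",(124,328),(138,262))):
    a=np.array(a,float);b=np.array(b,float);u=(b-a)/np.linalg.norm(b-a);n=np.array([-u[1],u[0]])
    s=(abs((P-a)@n)<3)&((P-a)@u>8)&((P-a)@u<np.linalg.norm(b-a)-8)
    l=cv2.fitLine(W[s].astype('float32'),2,0,.01,.01).ravel(); print(lab,s.sum(),l,np.degrees(np.arctan2(l[1],l[0])))
for lab,th,pts in (("1",6,[(247,100),(272,388),(322,96),(338,375)]),("2",9,[(70,146),(84,432),(145,140),(157,425)]),("4",15,[(425,75),(478,358),(497,68),(548,340)]),("3",12,[(608,70),(655,353),(683,62),(718,260)])):
    w=[plane("top",(300+x/4.4,235+y/4.4),.006+th/1000)[:2] for x,y in pts]
    f=lambda d:np.degrees(np.arctan2(d[1],d[0]))
    print(lab,"yaw L,R",f(w[0]-w[1]),f(w[2]-w[3]),"nose",(w[0]+w[2])/2,"rear",(w[1]+w[3])/2)
b=cv2.resize(t[120:350,80:260],None,fx=2.6,fy=2.6,interpolation=2); cv2.imwrite("pics/b.png",cv2.convertScaleAbs(b,alpha=1.5))
s=cv2.imread("pics/scene0.png")[140:315,375:580]
s=cv2.resize(s,None,fx=3.4,fy=3.4,interpolation=2)
cv2.imwrite("pics/c.png",cv2.convertScaleAbs(s,alpha=1.4))
R=Ro.from_rotvec(ctrl.get_state()["tool_rot"]).as_matrix(); print(np.round(R,3))
```

```text
bedpoly [((137, 262), [0.5618, 0.2571, 0.014]), ((124, 326), [0.4518, 0.2781, 0.014]), ((212, 340), [0.4236, 0.127, 0.014]), ((224, 275), [0.5348, 0.1055, 0.014]), ((221, 263), [0.5559, 0.1105, 0.014])]
near 25 [0.1831272  0.9830892  0.43721372 0.20002288] 79.44803Traceback (most recent call last):
  File "<stdin>", line 15, in <module>
cv2.error: OpenCV(4.12.0) /io/opencv/modules/imgproc/src/linefit.cpp:50: error: (-215:Assertion failed) count > 0 in function 'fitLine2D_wods'
```

Run:
```python
from h import *
t=cv2.imread("pics/top0.png")
g=cv2.cvtColor(t,6)
m=((cv2.GaussianBlur(g,(3,3),0)>115)*255).astype('uint8')
r=np.zeros_like(m); r[262:360,105:245]=m[262:360,105:245]
c=max(cv2.findContours(r,0,1)[0],key=cv2.contourArea)
W=np.array([plane("top",p,.014)[:2] for p in c[:,0].astype(float)])
P=c[:,0]; L={}
for lab,a,b in (("near",(124,327),(213,340)),("right",(213,340),(224,275)),("left",(124,327),(137,262))):
    a=np.array(a,float);b=np.array(b,float);u=(b-a)/np.linalg.norm(b-a);n=np.array([-u[1],u[0]])
    s=(abs((P-a)@n)<4)&((P-a)@u>6)&((P-a)@u<np.linalg.norm(b-a)-6)
    l=cv2.fitLine(W[s].astype('float32'),2,0,.01,.01).ravel(); print(lab,s.sum(),l,np.degrees(np.arctan2(l[1],l[0])))
for lab,th,pts in (("1",6,[(247,100),(272,388),(322,96),(338,375)]),("2",9,[(70,146),(84,432),(145,140),(157,425)]),("4",15,[(425,75),(478,358),(497,68),(548,340)]),("3",12,[(608,70),(655,353),(683,62),(718,260)])):
    w=[plane("top",(300+x/4.4,235+y/4.4),.006+th/1000)[:2] for x,y in pts]
    f=lambda d:np.degrees(np.arctan2(d[1],d[0]))
    print(lab,"yaw L,R",f(w[0]-w[1]),f(w[2]-w[3]),"nose",(w[0]+w[2])/2,"rear",(w[1]+w[3])/2)
b=cv2.resize(t[120:350,80:260],None,fx=2.6,fy=2.6,interpolation=2)
b=cv2.convertScaleAbs(b,alpha=1.5); s=cv2.imread("pics/scene0.png")[140:315,375:580]
s=cv2.convertScaleAbs(cv2.resize(s,(320,273)),alpha=1.4); b=cv2.copyMakeBorder(b,0,0,0,320,0); b[:273,468:788]=s
cv2.imwrite("pics/b.png",b)
R=Ro.from_rotvec(ctrl.get_state()["tool_rot"]).as_matrix(); print(np.round(R,3))
```

```text
near 77 [0.18411282 0.9829051  0.43733487 0.20077817] 79.39059
right 53 [ 0.98276114 -0.18487969  0.47969893  0.11650196] -10.654118
left 54 [ 0.9824393  -0.18658257  0.50564146  0.2682091 ] -10.753412
1 yaw L,R 2.739400654153994 0.8338359764446195 nose [ 0.55908271 -0.14209873] rear [ 0.44657972 -0.1456384 ]
2 yaw L,R 1.1221880886720375 0.5036822325928534 nose [ 0.54285427 -0.07043844] rear [ 0.43066043 -0.07203128]
4 yaw L,R 7.862126550907285 7.66100535379241 nose [ 0.56697473 -0.21174242] rear [ 0.4572353  -0.22670364]
3 yaw L,R 6.138247336719877 6.513452381594359 nose [ 0.56739232 -0.28634495] rear [ 0.47173466 -0.29689432]
[[-0.916  0.401 -0.001]
 [ 0.401  0.916 -0.002]
 [-0.    -0.002 -1.   ]]
```

View pics/b.png

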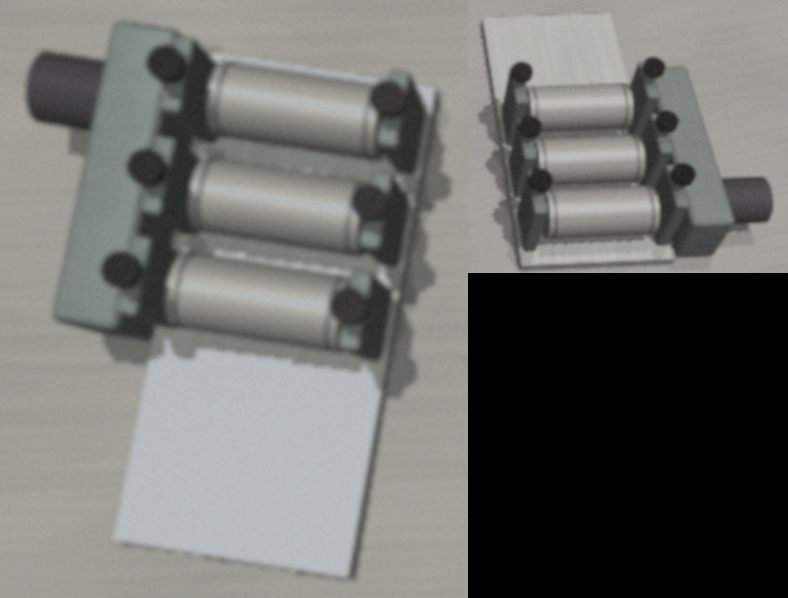

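The crop shows the press: first roller's centre near top-view pixel (177,236), bed front corners at about (124,328) and (215,341), bed yaw about −10.7°. I put the mouth near (0.604, 0.171) and leaf 1's tab near (0.4655, −0.1437) with yaw about 2.5°. Moving to above leaf 1.

>>> step_arm(
  commands=[
    {"travel": [-0.04, -0.025, 0], "turn": [0, 0, 0]},
    {"travel": [-0.08, -0.05, 0], "turn": [0, 0, 0]},
    {"travel": [-0.12, -0.075, 0], "turn": [0, 0, 0]},
    {"travel": [-0.16, -0.1, 0], "turn": [0, 0, 0]},
    {"travel": [-0.178, -0.11, 0], "turn": [0, 0, 0]},
  ],
  gripper=0.5,
)

```text
time: 0.6
position: [0.3833, 0.4181, 0.2364]
tool_rot: [0.653, 3.071, -0.003]
ft_force: [-0.1, 0.5, 0.8]
grip_width: 0.631
grip_force: 0.0
```

>>> step_arm(
  commands=[
    {"travel": [-0.04, -0.025, 0], "turn": [0, 0, -6]},
    {"travel": [-0.08, -0.05, 0], "turn": [0, 0, -12]},
    {"travel": [-0.12, -0.075, 0], "turn": [0, 0, -18]},
    {"travel": [-0.16, -0.1, 0], "turn": [0, 0, -24]},
    {"travel": [-0.178, -0.11, 0], "turn": [0, 0, -26]},
  ],
)

```text
time: 1.1
position: [0.5012, 0.2453, 0.2364]
tool_rot: [-0.058, 3.14, -0.004]
ft_force: [-0.2, -0.9, -0.3]
grip_width: 0.501
grip_force: 0.0
```

>>> step_arm(
  commands=[
    {"travel": [0.005, -0.045, 0], "turn": [0, 0, 0]},
    {"travel": [0.01, -0.09, 0.01], "turn": [0, 0, 0]},
    {"travel": [0.015, -0.135, 0.02], "turn": [0, 0, 0]},
    {"travel": [0.02, -0.18, 0.03], "turn": [0, 0, 0]},
    {"travel": [0.026, -0.196, 0.035], "turn": [0, 0, 0]},
  ],
)

```text
time: 1.6
position: [0.4798, 0.0487, 0.2005]
tool_rot: [0.054, -3.14, 0.003]
ft_force: [0.4, 0.2, -0.6]
grip_width: 0.499
grip_force: 0.0
```

>>> step_arm(
  commands=[
    {"travel": [0.005, -0.045, 0], "turn": [0, 0, 0]},
    {"travel": [0.01, -0.09, 0.01], "turn": [0, 0, 0]},
    {"travel": [0.015, -0.135, 0.02], "turn": [0, 0, 0]},
    {"travel": [0.02, -0.18, 0.03], "turn": [0, 0, 0]},
    {"travel": [0.026, -0.196, 0.035], "turn": [0, 0, 0]},
  ],
)

```text
time: 2.1
position: [0.4615, -0.1472, 0.1659]
tool_rot: [0.056, -3.14, 0.002]
ft_force: [0.1, 0.5, 0.1]
grip_width: 0.499
grip_force: 0.0
```

>>> step_arm(
  commands=[
    {"travel": [0, 0, 0], "turn": [0, 0, 0]},
    {"travel": [0, 0, 0], "turn": [0, 0, 0]},
    {"travel": [0, 0, 0], "turn": [0, 0, 0]},
  ],
)

```text
time: 2.4
position: [0.4634, -0.1408, 0.1667]
tool_rot: [-0.069, 3.14, 0.001]
ft_force: [0.7, -0.8, -0.8]
grip_width: 0.501
grip_force: 0.0
```

```bash
cat >> h.py <<'E'
def go(x,y,z,psi):
    "travel/turn (tool frame) from measured pose to TCP x,y,z with leaf yaw psi"
    s=ctrl.get_state(); R=Ro.from_rotvec(s["tool_rot"]).as_matrix()
    c,q=np.cos(np.radians(psi)),np.sin(np.radians(psi)); G=np.array([[-c,-q,0],[-q,c,0],[0,0,-1]])
    print("t",round(s["time"],2),"pos",np.round(s["position"],4),"F",np.round(s["ft_force"],1),"g",round(s["grip_width"],3),round(s["grip_force"],1),"yaw",np.round(np.degrees(np.arctan2(-R[1,0],-R[0,0])),2))
    print("travel",np.round(R.T@(np.array([x,y,z])-s["position"]),4),"turn",np.round(Ro.from_matrix(R.T@G).as_rotvec(degrees=True),2))
E
python3 - <<'E'
from h import *
go(.4655,-.1437,.042,2.5)
print("roller mid",plane("top",(176.9,236.2),.046))
s=ctrl.get_state(); w=ctrl.get_image("wrist"); cv2.imwrite("pics/w1.png",w[:,:,::-1])
E
```

```text
t 2.4 pos [ 0.4634 -0.1408  0.1667] F [ 0.7 -0.8 -0.8] g 0.501 0.0 yaw 2.51
travel [-0.0019 -0.003   0.1247] turn [0.03 0.03 0.01]
roller mid [0.60112172 0.17912248 0.046     ]
```

View pics/w1.png

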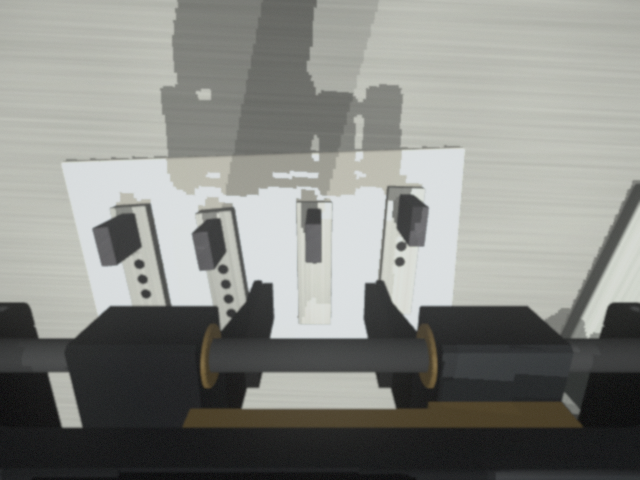

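Wrist view (upside down: image down is forward): leaf 1 lies between the fingers, its blade from (314,200) at the rear to (314,323) at the nose, with its tab at (313,235). I'll check the position with rays.

Run:
```python
from h import *
for n,p in (("rear",(314,201)),("nose",(314.5,323.5))): print(n,plane("wrist",p,.012))
for n,p in (("rear2",(404,187)),): print(n,plane("wrist",p,.015))
for p in ((306,262),(320,262),(307,208),(320,208)): print("tabtop",p,plane("wrist",p,.060))
```

```text
rear [ 0.4463531  -0.14601428  0.012     ]
nose [ 0.56097227 -0.1408249   0.012     ]
rear2 [ 0.43091698 -0.07388576  0.015     ]
tabtop (306, 262) [ 0.48149134 -0.14986954  0.06      ]
tabtop (320, 262) [ 0.48103105 -0.13963808  0.06      ]
tabtop (307, 208) [ 0.44097742 -0.15057719  0.06      ]
tabtop (320, 208) [ 0.44056978 -0.14150642  0.06      ]
```

>>> step_arm(
  commands=[
    {"travel": [-0.003, -0.004, 0.045], "turn": [0, 0, 0]},
    {"travel": [-0.003, -0.004, 0.085], "turn": [0, 0, 0]},
    {"travel": [-0.003, -0.004, 0.115], "turn": [0, 0, 0]},
    {"travel": [-0.003, -0.004, 0.124], "turn": [0, 0, 0]},
    {"travel": [-0.003, -0.004, 0.124], "turn": [0, 0, 0]},
  ],
)

```text
time: 2.95
position: [0.4655, -0.1456, 0.0418]
tool_rot: [0.067, -3.139, -0.0]
ft_force: [-0.0, 0.9, -0.5]
grip_width: 0.498
grip_force: 0.0
```

>>> step_arm(
  commands=[
    {"travel": [0, 0, 0], "turn": [0, 0, 0]},
    {"travel": [0, 0, 0], "turn": [0, 0, 0]},
    {"travel": [0, 0, 0], "turn": [0, 0, 0]},
    {"travel": [0, 0, 0], "turn": [0, 0, 0]},
    {"travel": [0, 0, 0], "turn": [0, 0, 0]},
  ],
  gripper=0,
  force=30,
)

```text
time: 3.45
position: [0.4663, -0.1465, 0.0431]
tool_rot: [-0.064, 3.14, 0.001]
ft_force: [0.9, -0.4, 0.0]
grip_width: 0.131
grip_force: 30.3
```

>>> step_arm(
  commands=[
    {"travel": [0, 0, 0], "turn": [0, 0, 0]},
    {"travel": [0, 0, 0], "turn": [0, 0, 0]},
  ],
)

```text
time: 3.65
position: [0.4662, -0.1465, 0.043]
tool_rot: [-0.064, 3.14, 0.0]
ft_force: [-0.8, 1.1, 5.4]
grip_width: 0.135
grip_force: 29.9
```

>>> step_arm(
  commands=[
    {"travel": [0, 0, -0.02], "turn": [0, 0, 0]},
    {"travel": [0, 0, -0.06], "turn": [0, 0, 0]},
    {"travel": [0, 0, -0.1], "turn": [0, 0, 0]},
    {"travel": [0, 0.01, -0.13], "turn": [0, 0, 0]},
    {"travel": [0, 0.04, -0.137], "turn": [0, 0, 0]},
  ],
)

```text
time: 4.15
position: [0.4662, -0.1097, 0.1832]
tool_rot: [-0.055, 3.134, -0.003]
ft_force: [0.3, -0.7, -0.8]
grip_width: 0.135
grip_force: 29.9
```

>>> step_arm(
  commands=[
    {"travel": [0, 0.04, 0], "turn": [0, 0, 0]},
    {"travel": [0, 0.08, 0], "turn": [0, 0, 0]},
    {"travel": [0, 0.12, 0], "turn": [0, 0, 0]},
    {"travel": [-0.002, 0.15, 0], "turn": [0, 0, 0]},
    {"travel": [-0.002, 0.16, 0], "turn": [0, 0, 0]},
  ],
)

```text
time: 4.65
position: [0.4591, 0.0568, 0.179]
tool_rot: [0.072, -3.14, -0.001]
ft_force: [0.0, -0.2, -0.8]
grip_width: 0.137
grip_force: 29.9
```

>>> step_arm(
  commands=[
    {"travel": [0, 0.04, 0], "turn": [0, 0, 3]},
    {"travel": [0, 0.08, 0], "turn": [0, 0, 6]},
    {"travel": [0, 0.11, 0], "turn": [0, 0, 9]},
    {"travel": [-0.002, 0.14, 0], "turn": [0, 0, 12]},
    {"travel": [-0.002, 0.15, 0], "turn": [0, 0, 13.2]},
  ],
)

```text
time: 5.15
position: [0.4552, 0.2057, 0.1791]
tool_rot: [-0.295, -3.127, -0.0]
ft_force: [0.1, 0.4, -1.9]
grip_width: 0.136
grip_force: 29.9
```

>>> step_arm(
  commands=[
    {"travel": [0, 0, 0.03], "turn": [0, 0, 0]},
    {"travel": [0, 0, 0.06], "turn": [0, 0, 0]},
    {"travel": [0, 0, 0.08], "turn": [0, 0, 0]},
    {"travel": [0, 0, 0.08], "turn": [0, 0, 0]},
    {"travel": [0, 0, 0.08], "turn": [0, 0, 0]},
  ],
)

```text
time: 5.65
position: [0.4559, 0.2024, 0.0996]
tool_rot: [-0.299, -3.127, 0.001]
ft_force: [0.0, 0.1, -0.5]
grip_width: 0.132
grip_force: 29.9
```

Run:
```python
from h import *
go(.4557,.2029,.052,-10.7)
s=ctrl.get_state(); w=ctrl.get_image("wrist"); cv2.imwrite("pics/w2.png",w[:,:,::-1])
```

```text
t 5.65 pos [0.4559 0.2024 0.0996] F [ 0.   0.1 -0.5] g 0.132 29.9 yaw -10.91
travel [0.0002 0.0005 0.0476] turn [-0.05 -0.01 -0.21]
```

View pics/w2.png

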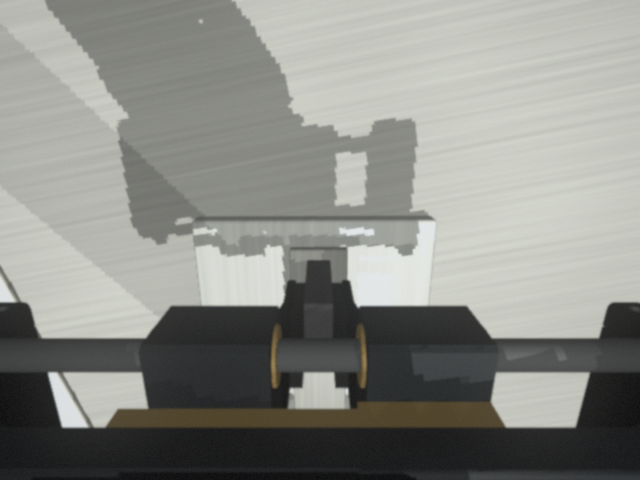

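Wrist view: leaf 1 is held straight, rear edge at (291–346, 249). The bed's near edge runs from (193,218) to (434,218).

Run:
```python
from h import *
a=plane("wrist",(193,218),.014);b=plane("wrist",(434,218),.014)
print(a,b,np.linalg.norm(a-b),np.degrees(np.arctan2(*(b-a)[:2][::-1]))-90)
m=(a+b)/2; y=np.radians(-10.7); u=np.array([np.cos(y),np.sin(y)]); n=np.array([-u[1],u[0]])
print("near s",m[:2]@u,"mid n",m[:2]@n,"mouth",m[:2]+.17*u)
z=.0996-.037
r=[plane("wrist",p,z+.006)for p in((291,249),(346,249))]; print(r,np.linalg.norm(r[0]-r[1]))
R=Ro.from_rotvec(ctrl.get_state()["tool_rot"]).as_matrix(); print("rear in tool",R.T@((r[0]+r[1])/2-ctrl.get_state()["position"]))
```

```text
[0.42051241 0.12654901 0.014     ] [0.44991259 0.27996328 0.014     ] 0.15620598479679992 -10.848581879644911
near s 0.3899074924171032 mid n 0.2805265228797077 mouth [0.60225668 0.17169282]
[array([0.43485512, 0.19232989, 0.0686    ]), array([0.44014145, 0.21991803, 0.0686    ])] 0.028090049548839334
rear in tool [ 0.01924679 -0.00049862  0.03184038]
```

>>> step_arm(
  commands=[
    {"travel": [0, -0.002, 0.03], "turn": [0, 0, 0]},
    {"travel": [0, -0.002, 0.046], "turn": [0, 0, 0]},
    {"travel": [0, -0.002, 0.046], "turn": [0, 0, 0]},
  ],
)

```text
time: 6.0
position: [0.4546, 0.2007, 0.053]
tool_rot: [-0.297, -3.126, 0.002]
ft_force: [-0.7, -0.4, -0.7]
grip_width: 0.137
grip_force: 29.9
```

>>> step_arm(
  commands=[
    {"travel": [0, 0, 0.001], "turn": [0, 0, 0]},
    {"travel": [0, 0, 0.0015], "turn": [0, 0, 0]},
    {"travel": [0, 0, 0.0015], "turn": [0, 0, 0]},
  ],
)

```text
time: 6.3
position: [0.4561, 0.2018, 0.0534]
tool_rot: [0.297, 3.126, 0.002]
ft_force: [-0.2, -0.2, -1.0]
grip_width: 0.136
grip_force: 29.9
```

>>> step_arm(
  commands=[
    {"travel": [0, 0, 0.0005], "turn": [0, 0, 0]},
    {"travel": [0, 0, 0.001], "turn": [0, 0, 0]},
    {"travel": [0, 0, 0.001], "turn": [0, 0, 0]},
  ],
)

```text
time: 6.6
position: [0.4552, 0.2014, 0.0512]
tool_rot: [0.297, 3.127, 0.0]
ft_force: [-0.1, -0.4, -0.2]
grip_width: 0.139
grip_force: 29.9
```

>>> step_arm(
  commands=[
    {"travel": [0, 0, 0.0005], "turn": [0, 0, 0]},
    {"travel": [0, 0, 0.001], "turn": [0, 0, 0]},
    {"travel": [0, 0, 0.001], "turn": [0, 0, 0]},
  ],
)

```text
time: 6.9
position: [0.4553, 0.2014, 0.051]
tool_rot: [-0.297, -3.127, -0.0]
ft_force: [-4.3, -1.8, 6.8]
grip_width: 0.136
grip_force: 29.9
```

>>> step_arm(
  commands=[
    {"travel": [0, 0, 0.0003], "turn": [0, 0, 0]},
    {"travel": [0, 0, 0.0005], "turn": [0, 0, 0]},
    {"travel": [0, 0, 0.0005], "turn": [0, 0, 0]},
  ],
)

```text
time: 7.2
position: [0.4553, 0.2014, 0.051]
tool_rot: [-0.297, -3.127, -0.0]
ft_force: [-5.3, -1.6, 11.2]
grip_width: 0.139
grip_force: 29.9
```

>>> step_arm(
  commands=[
    {"travel": [0, 0, -0.001], "turn": [0, 0, 0]},
    {"travel": [-0.005, 0, -0.001], "turn": [0, 0, 0]},
    {"travel": [-0.012, 0, -0.001], "turn": [0, 0, 0]},
    {"travel": [-0.02, 0, -0.001], "turn": [0, 0, 0]},
    {"travel": [-0.025, 0, -0.001], "turn": [0, 0, 0]},
  ],
)

```text
time: 7.7
position: [0.4799, 0.1972, 0.051]
tool_rot: [-0.296, -3.127, -0.001]
ft_force: [-5.2, 0.8, 7.0]
grip_width: 0.136
grip_force: 30.0
```

>>> step_arm(
  commands=[
    {"travel": [-0.002, 0, 0], "turn": [0, 0, 0]},
    {"travel": [-0.004, 0, 0], "turn": [0, 0, 0]},
    {"travel": [-0.006, 0, 0], "turn": [0, 0, 0]},
    {"travel": [-0.008, 0, 0], "turn": [0, 0, 0]},
    {"travel": [-0.01, 0, 0], "turn": [0, 0, 0]},
  ],
)

```text
time: 8.2
position: [0.4891, 0.1955, 0.051]
tool_rot: [-0.296, -3.126, -0.001]
ft_force: [-4.3, 1.5, 6.6]
grip_width: 0.133
grip_force: 30.0
```

>>> step_arm(
  commands=[
    {"travel": [-0.001, 0, -0.0007], "turn": [0, 0, 0]},
    {"travel": [-0.003, 0, -0.0007], "turn": [0, 0, 0]},
    {"travel": [-0.005, 0, -0.0007], "turn": [0, 0, 0]},
    {"travel": [-0.007, 0, -0.0007], "turn": [0, 0, 0]},
    {"travel": [-0.009, 0, -0.0007], "turn": [0, 0, 0]},
  ],
)

```text
time: 8.7
position: [0.4986, 0.1928, 0.0511]
tool_rot: [0.297, 3.127, -0.0]
ft_force: [-0.2, 0.2, -0.5]
grip_width: 0.136
grip_force: 29.9
```

>>> step_arm(
  commands=[
    {"travel": [-0.002, 0, 0], "turn": [0, 0, 0]},
    {"travel": [-0.004, 0, 0], "turn": [0, 0, 0]},
    {"travel": [-0.006, 0, 0], "turn": [0, 0, 0]},
    {"travel": [-0.008, 0, 0], "turn": [0, 0, 0]},
    {"travel": [-0.01, 0, 0], "turn": [0, 0, 0]},
  ],
)

```text
time: 9.2
position: [0.5084, 0.1911, 0.0512]
tool_rot: [0.297, 3.127, 0.0]
ft_force: [-0.2, 0.5, -0.8]
grip_width: 0.133
grip_force: 29.9
```

>>> step_arm(
  commands=[
    {"travel": [-0.002, 0, 0], "turn": [0, 0, 0]},
    {"travel": [-0.004, 0, 0], "turn": [0, 0, 0]},
    {"travel": [-0.006, 0, 0], "turn": [0, 0, 0]},
    {"travel": [-0.008, 0, 0], "turn": [0, 0, 0]},
    {"travel": [-0.01, 0, 0], "turn": [0, 0, 0]},
  ],
)

```text
time: 9.7
position: [0.5182, 0.1892, 0.0513]
tool_rot: [0.297, 3.127, 0.0]
ft_force: [-0.0, 1.5, -0.8]
grip_width: 0.133
grip_force: 29.9
```

>>> step_arm(
  commands=[
    {"travel": [-0.003, 0, 0], "turn": [0, 0, 0]},
    {"travel": [-0.006, 0, 0], "turn": [0, 0, 0]},
    {"travel": [-0.009, 0, 0], "turn": [0, 0, 0]},
    {"travel": [-0.012, 0, 0], "turn": [0, 0, 0]},
    {"travel": [-0.012, 0, 0], "turn": [0, 0, 0]},
  ],
)

```text
time: 10.2
position: [0.5304, 0.1868, 0.0513]
tool_rot: [0.298, 3.127, -0.0]
ft_force: [0.7, 0.5, -0.5]
grip_width: 0.135
grip_force: 29.9
```

>>> step_arm(
  commands=[
    {"travel": [0.005, 0, 0], "turn": [0, 0, 0]},
    {"travel": [0.012, 0, 0], "turn": [0, 0, 0]},
    {"travel": [0.024, 0, 0], "turn": [0, 0, 0]},
    {"travel": [0.04, 0, 0], "turn": [0, 0, 0]},
    {"travel": [0.06, 0, 0], "turn": [0, 0, 0]},
  ],
)

```text
time: 10.7
position: [0.4696, 0.1985, 0.0513]
tool_rot: [-0.297, -3.127, -0.0]
ft_force: [-0.5, 1.1, -0.8]
grip_width: 0.136
grip_force: 29.9
```

>>> step_arm(
  commands=[
    {"travel": [0.012, 0, -0.005], "turn": [0, 0, 0]},
    {"travel": [0.016, 0, -0.03], "turn": [0, 0, 0]},
    {"travel": [0.016, 0, -0.07], "turn": [0, 0, 0]},
    {"travel": [0.016, 0, -0.11], "turn": [0, 0, 0]},
    {"travel": [0.016, 0, -0.13], "turn": [0, 0, 0]},
  ],
)

```text
time: 11.2
position: [0.4561, 0.2022, 0.1855]
tool_rot: [0.296, 3.123, 0.006]
ft_force: [0.5, 0.7, -1.4]
grip_width: 0.137
grip_force: 29.9
```

Run:
```python
from h import *
go(.4662,-.1465,.183,2.5)
```

```text
t 11.2 pos [0.4561 0.2022 0.1855] F [ 0.5  0.7 -1.4] g 0.137 29.9 yaw -10.83
travel [-0.0754 -0.3406  0.0015] turn [  0.2    0.28 -13.33]
```

>>> step_arm(
  commands=[
    {"travel": [-0.008, -0.035, 0], "turn": [0, 0, 0]},
    {"travel": [-0.016, -0.075, 0], "turn": [0, 0, 0]},
    {"travel": [-0.025, -0.115, 0], "turn": [0, 0, 0]},
    {"travel": [-0.033, -0.15, 0], "turn": [0, 0, 0]},
    {"travel": [-0.037, -0.17, 0], "turn": [0, 0, 0]},
  ],
)

```text
time: 11.7
position: [0.459, 0.0242, 0.1818]
tool_rot: [0.302, 3.126, 0.0]
ft_force: [0.9, 0.4, -1.0]
grip_width: 0.135
grip_force: 29.9
```

>>> step_arm(
  commands=[
    {"travel": [-0.009, -0.04, 0], "turn": [0, 0, -3]},
    {"travel": [-0.018, -0.08, 0], "turn": [0, 0, -6]},
    {"travel": [-0.027, -0.12, 0], "turn": [0, 0, -9]},
    {"travel": [-0.035, -0.155, 0], "turn": [0, 0, -12]},
    {"travel": [-0.038, -0.17, 0], "turn": [0, 0, -13.3]},
  ],
)

```text
time: 12.2
position: [0.464, -0.1505, 0.1819]
tool_rot: [-0.062, 3.14, -0.002]
ft_force: [0.2, -0.2, -0.2]
grip_width: 0.13
grip_force: 29.9
```

>>> step_arm(
  commands=[
    {"travel": [0, 0, 0.03], "turn": [0, 0, 0]},
    {"travel": [0, 0, 0.07], "turn": [0, 0, 0]},
    {"travel": [0, 0, 0.11], "turn": [0, 0, 0]},
    {"travel": [0, 0, 0.13], "turn": [0, 0, 0]},
    {"travel": [0, 0, 0.13], "turn": [0, 0, 0]},
  ],
)

```text
time: 12.7
position: [0.4619, -0.1457, 0.0487]
tool_rot: [0.067, -3.135, -0.002]
ft_force: [-0.1, 0.5, -0.3]
grip_width: 0.136
grip_force: 29.9
```

Run:
```python
from h import *
go(.4662,-.1465,.043,2.5)
```

```text
t 12.7 pos [ 0.4619 -0.1457  0.0487] F [-0.1  0.5 -0.3] g 0.136 29.9 yaw 2.46
travel [-0.0043 -0.001   0.0057] turn [ 0.06 -0.35 -0.04]
```

>>> step_arm(
  commands=[
    {"travel": [0, 0, 0.003], "turn": [0, 0, 0]},
    {"travel": [0, 0, 0.005], "turn": [0, 0, 0]},
    {"travel": [0, 0, 0.006], "turn": [0, 0, 0]},
    {"travel": [0, 0, 0.006], "turn": [0, 0, 0]},
  ],
)

```text
time: 13.1
position: [0.4656, -0.1468, 0.0461]
tool_rot: [-0.067, 3.139, 0.0]
ft_force: [0.2, 0.8, -1.0]
grip_width: 0.138
grip_force: 29.9
```

>>> step_arm(
  commands=[
    {"travel": [0, 0, 0], "turn": [0, 0, 0]},
    {"travel": [0, 0, 0], "turn": [0, 0, 0]},
    {"travel": [0, 0, 0], "turn": [0, 0, 0]},
    {"travel": [0, 0, 0], "turn": [0, 0, 0]},
    {"travel": [0, 0, 0], "turn": [0, 0, 0]},
  ],
  gripper=0.5,
)

```text
time: 13.6
position: [0.4649, -0.1468, 0.0453]
tool_rot: [-0.067, 3.141, 0.0]
ft_force: [-0.4, -0.3, -0.3]
grip_width: 0.468
grip_force: 0.0
```

>>> step_arm(
  commands=[
    {"travel": [0, 0, -0.03], "turn": [0, 0, 0]},
    {"travel": [0, 0, -0.06], "turn": [0, 0, 0]},
    {"travel": [0, 0.01, -0.08], "turn": [0, 0, 0]},
    {"travel": [0.006, 0.045, -0.08], "turn": [0, 0, 1]},
    {"travel": [0.008, 0.074, -0.08], "turn": [0, 0, 1.3]},
  ],
)

```text
time: 14.1
position: [0.4538, -0.0723, 0.1261]
tool_rot: [-0.029, 3.14, 0.001]
ft_force: [0.3, 0.2, -0.8]
grip_width: 0.497
grip_force: 0.0
```

>>> step_arm(
  commands=[
    {"travel": [0, 0, 0], "turn": [0, 0, 0]},
    {"travel": [0, 0, 0], "turn": [0, 0, 0]},
  ],
)

```text
time: 14.3
position: [0.4537, -0.0729, 0.1253]
tool_rot: [-0.034, 3.141, -0.0]
ft_force: [-0.1, -0.9, -0.4]
grip_width: 0.502
grip_force: 0.0
```

Run:
```python
from h import *
go(.4507,-.0718,.043,1.2)
w=ctrl.get_image("wrist"); cv2.imwrite("pics/w3.png",w[:,:,::-1])
```

```text
t 14.3 pos [ 0.4537 -0.0729  0.1253] F [-0.1 -0.9 -0.4] g 0.502 0.0 yaw 1.24
travel [0.003  0.0012 0.0823] turn [-0.01  0.02  0.04]
```

View pics/w3.png

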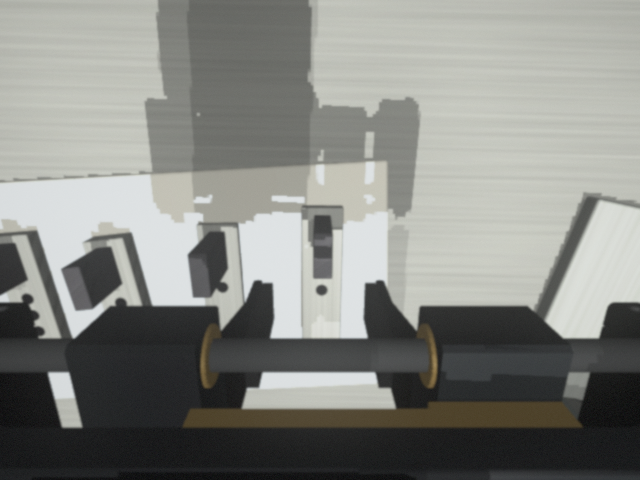

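Leaf 1 is back flat on the board with its tab at (208,260). Leaf 2's tab at (322,245) is centred between the fingers, so I'll grip it.

>>> step_arm(
  commands=[
    {"travel": [0.003, 0.001, 0.035], "turn": [0, 0, 0]},
    {"travel": [0.003, 0.001, 0.065], "turn": [0, 0, 0]},
    {"travel": [0.003, 0.001, 0.082], "turn": [0, 0, 0]},
    {"travel": [0.003, 0.001, 0.082], "turn": [0, 0, 0]},
    {"travel": [0.003, 0.001, 0.082], "turn": [0, 0, 0]},
  ],
)

```text
time: 14.85
position: [0.4509, -0.0734, 0.0435]
tool_rot: [0.029, -3.141, 0.001]
ft_force: [0.7, 0.4, 0.3]
grip_width: 0.497
grip_force: 0.0
```

>>> step_arm(
  commands=[
    {"travel": [0, 0, 0], "turn": [0, 0, 0]},
    {"travel": [0, 0, 0], "turn": [0, 0, 0]},
    {"travel": [0, 0, 0], "turn": [0, 0, 0]},
    {"travel": [0, 0, 0], "turn": [0, 0, 0]},
    {"travel": [0, 0, 0], "turn": [0, 0, 0]},
  ],
  gripper=0,
  force=30,
)

```text
time: 15.35
position: [0.4508, -0.072, 0.0435]
tool_rot: [-0.032, 3.141, 0.001]
ft_force: [0.8, 1.0, -0.9]
grip_width: 0.135
grip_force: 30.2
```

>>> step_arm(
  commands=[
    {"travel": [0, 0, 0], "turn": [0, 0, 0]},
    {"travel": [0, 0, 0], "turn": [0, 0, 0]},
  ],
)

```text
time: 15.55
position: [0.4508, -0.072, 0.0435]
tool_rot: [-0.032, 3.141, 0.0]
ft_force: [-1.9, 0.9, 2.1]
grip_width: 0.135
grip_force: 30.0
```

>>> step_arm(
  commands=[
    {"travel": [0, 0, -0.02], "turn": [0, 0, 0]},
    {"travel": [0, 0, -0.06], "turn": [0, 0, 0]},
    {"travel": [0, 0, -0.1], "turn": [0, 0, 0]},
    {"travel": [0, 0.01, -0.13], "turn": [0, 0, 0]},
    {"travel": [0, 0.03, -0.14], "turn": [0, 0, 0]},
  ],
)

```text
time: 16.05
position: [0.4518, -0.0435, 0.1866]
tool_rot: [-0.026, 3.136, 0.0]
ft_force: [1.5, -0.8, -1.8]
grip_width: 0.14
grip_force: 30.0
```

Run:
```python
from h import *
go(.4555,.2014,.185,-10.85)
```

```text
t 16.05 pos [ 0.4518 -0.0435  0.1866] F [ 1.5 -0.8 -1.8] g 0.14 30.0 yaw 0.96
travel [-0.0078  0.2448  0.0017] turn [ 0.04  0.33 11.81]
```

>>> step_arm(
  commands=[
    {"travel": [0, 0.03, 0], "turn": [0, 0, 0]},
    {"travel": [-0.002, 0.065, 0], "turn": [0, 0, 0]},
    {"travel": [-0.003, 0.1, 0], "turn": [0, 0, 0]},
    {"travel": [-0.004, 0.122, 0], "turn": [0, 0, 0]},
  ],
)

```text
time: 16.45
position: [0.451, 0.0825, 0.1828]
tool_rot: [0.036, -3.141, -0.001]
ft_force: [0.3, -0.5, -1.1]
grip_width: 0.135
grip_force: 30.0
```

>>> step_arm(
  commands=[
    {"travel": [0, 0.03, 0], "turn": [0, 0, 3]},
    {"travel": [-0.002, 0.065, 0], "turn": [0, 0, 6]},
    {"travel": [-0.003, 0.1, 0], "turn": [0, 0, 9]},
    {"travel": [-0.004, 0.122, 0], "turn": [0, 0, 12]},
    {"travel": [-0.004, 0.122, 0], "turn": [0, 0, 12]},
  ],
)

```text
time: 16.95
position: [0.4521, 0.2056, 0.1826]
tool_rot: [-0.289, -3.127, -0.001]
ft_force: [0.1, 0.0, -0.1]
grip_width: 0.135
grip_force: 30.0
```

>>> step_arm(
  commands=[
    {"travel": [0, 0, 0.03], "turn": [0, 0, 0]},
    {"travel": [0, 0, 0.07], "turn": [0, 0, 0]},
    {"travel": [0, 0, 0.11], "turn": [0, 0, 0]},
    {"travel": [0, 0, 0.128], "turn": [0, 0, 0]},
    {"travel": [0, 0, 0.128], "turn": [0, 0, 0]},
  ],
)

```text
time: 17.45
position: [0.4516, 0.1999, 0.0528]
tool_rot: [-0.298, -3.124, 0.005]
ft_force: [-0.4, 0.1, -1.0]
grip_width: 0.138
grip_force: 30.0
```

>>> step_arm(
  commands=[
    {"travel": [0, 0, 0], "turn": [0, 0, 0]},
    {"travel": [0, 0, 0], "turn": [0, 0, 0]},
  ],
)

```text
time: 17.65
position: [0.4539, 0.2018, 0.0561]
tool_rot: [0.297, 3.126, 0.001]
ft_force: [0.0, 0.2, -1.2]
grip_width: 0.136
grip_force: 30.0
```

Run:
```python
from h import *
go(.4555,.2014,.0515,-10.85)
```

```text
t 17.65 pos [0.4539 0.2018 0.0561] F [ 0.   0.2 -1.2] g 0.136 30.0 yaw -10.87
travel [-0.0017 -0.      0.0046] turn [ 0.05  0.07 -0.02]
```

Lowering to touch.

>>> step_arm(
  commands=[
    {"travel": [0, 0, 0.002], "turn": [0, 0, 0]},
    {"travel": [0, 0, 0.0035], "turn": [0, 0, 0]},
    {"travel": [0, 0, 0.0035], "turn": [0, 0, 0]},
  ],
)

```text
time: 17.95
position: [0.4532, 0.2019, 0.0519]
tool_rot: [0.297, 3.127, 0.0]
ft_force: [-0.4, -0.2, -1.6]
grip_width: 0.137
grip_force: 30.0
```

>>> step_arm(
  commands=[
    {"travel": [0, 0, 0.0005], "turn": [0, 0, 0]},
    {"travel": [0, 0, 0.001], "turn": [0, 0, 0]},
    {"travel": [0, 0, 0.001], "turn": [0, 0, 0]},
  ],
)

```text
time: 18.25
position: [0.4531, 0.2019, 0.0507]
tool_rot: [-0.297, -3.128, -0.0]
ft_force: [0.2, -0.5, -1.8]
grip_width: 0.137
grip_force: 30.0
```

>>> step_arm(
  commands=[
    {"travel": [0, 0, 0.0004], "turn": [0, 0, 0]},
    {"travel": [0, 0, 0.0008], "turn": [0, 0, 0]},
    {"travel": [0, 0, 0.0008], "turn": [0, 0, 0]},
  ],
)

```text
time: 18.55
position: [0.4533, 0.2019, 0.0502]
tool_rot: [0.297, 3.127, 0.0]
ft_force: [-0.7, -0.4, 1.8]
grip_width: 0.137
grip_force: 30.0
```

>>> step_arm(
  commands=[
    {"travel": [-0.002, 0, -0.0003], "turn": [0, 0, 0]},
    {"travel": [-0.01, 0, -0.0003], "turn": [0, 0, 0]},
    {"travel": [-0.018, 0, -0.0003], "turn": [0, 0, 0]},
    {"travel": [-0.025, 0, -0.0003], "turn": [0, 0, 0]},
    {"travel": [-0.027, 0, -0.0003], "turn": [0, 0, 0]},
  ],
)

```text
time: 19.05
position: [0.481, 0.1963, 0.0502]
tool_rot: [0.299, 3.127, -0.0]
ft_force: [-0.9, 0.1, 2.8]
grip_width: 0.138
grip_force: 30.0
```

>>> step_arm(
  commands=[
    {"travel": [-0.002, 0, 0], "turn": [0, 0, 0]},
    {"travel": [-0.004, 0, 0], "turn": [0, 0, 0]},
    {"travel": [-0.006, 0, 0], "turn": [0, 0, 0]},
    {"travel": [-0.008, 0, 0], "turn": [0, 0, 0]},
    {"travel": [-0.01, 0, 0], "turn": [0, 0, 0]},
  ],
)

```text
time: 19.55
position: [0.4897, 0.195, 0.0503]
tool_rot: [0.297, 3.127, 0.0]
ft_force: [-0.5, 0.2, 0.5]
grip_width: 0.138
grip_force: 30.0
```

>>> step_arm(
  commands=[
    {"travel": [-0.0015, 0, 0], "turn": [0, 0, 0]},
    {"travel": [-0.003, 0, 0], "turn": [0, 0, 0]},
    {"travel": [-0.0045, 0, 0], "turn": [0, 0, 0]},
    {"travel": [-0.006, 0, 0], "turn": [0, 0, 0]},
  ],
)

```text
time: 19.95
position: [0.4955, 0.1938, 0.0503]
tool_rot: [0.297, 3.127, 0.0]
ft_force: [-1.4, 0.1, 0.7]
grip_width: 0.135
grip_force: 30.0
```

>>> step_arm(
  commands=[
    {"travel": [-0.0015, 0, 0], "turn": [0, 0, 0]},
    {"travel": [-0.003, 0, 0], "turn": [0, 0, 0]},
    {"travel": [-0.0045, 0, 0], "turn": [0, 0, 0]},
    {"travel": [-0.006, 0, 0], "turn": [0, 0, 0]},
  ],
)

```text
time: 20.35
position: [0.5014, 0.1927, 0.0503]
tool_rot: [0.297, 3.127, 0.0]
ft_force: [-1.1, -0.6, 0.9]
grip_width: 0.134
grip_force: 30.0
```

>>> step_arm(
  commands=[
    {"travel": [-0.0015, 0, 0], "turn": [0, 0, 0]},
    {"travel": [-0.003, 0, 0], "turn": [0, 0, 0]},
    {"travel": [-0.0045, 0, 0], "turn": [0, 0, 0]},
    {"travel": [-0.006, 0, 0], "turn": [0, 0, 0]},
  ],
)

```text
time: 20.75
position: [0.5073, 0.1916, 0.0503]
tool_rot: [0.297, 3.127, 0.0]
ft_force: [-0.5, 0.2, 0.7]
grip_width: 0.138
grip_force: 30.0
```

>>> step_arm(
  commands=[
    {"travel": [-0.0015, 0, 0], "turn": [0, 0, 0]},
    {"travel": [-0.003, 0, 0], "turn": [0, 0, 0]},
    {"travel": [-0.0045, 0, 0], "turn": [0, 0, 0]},
    {"travel": [-0.006, 0, 0], "turn": [0, 0, 0]},
  ],
)

```text
time: 21.15
position: [0.5132, 0.1904, 0.0503]
tool_rot: [0.297, 3.127, 0.0]
ft_force: [-0.6, -0.5, 0.9]
grip_width: 0.134
grip_force: 30.0
```

>>> step_arm(
  commands=[
    {"travel": [-0.0015, 0, 0], "turn": [0, 0, 0]},
    {"travel": [-0.003, 0, 0], "turn": [0, 0, 0]},
    {"travel": [-0.005, 0, 0], "turn": [0, 0, 0]},
    {"travel": [-0.007, 0, 0], "turn": [0, 0, 0]},
    {"travel": [-0.009, 0, 0], "turn": [0, 0, 0]},
  ],
)

```text
time: 21.65
position: [0.5221, 0.1887, 0.0503]
tool_rot: [0.297, 3.127, 0.0]
ft_force: [-1.7, 0.3, 2.5]
grip_width: 0.136
grip_force: 30.0
```

>>> step_arm(
  commands=[
    {"travel": [-0.002, 0, 0], "turn": [0, 0, 0]},
    {"travel": [-0.004, 0, 0], "turn": [0, 0, 0]},
    {"travel": [-0.006, 0, 0], "turn": [0, 0, 0]},
    {"travel": [-0.008, 0, 0], "turn": [0, 0, 0]},
  ],
)

```text
time: 22.05
position: [0.53, 0.1872, 0.0503]
tool_rot: [0.297, 3.127, 0.0]
ft_force: [-2.5, -0.1, 1.7]
grip_width: 0.134
grip_force: 30.0
```

>>> step_arm(
  commands=[
    {"travel": [0, 0, -0.0004], "turn": [0, 0, 0]},
    {"travel": [0.0015, 0, -0.0004], "turn": [0, 0, 0]},
    {"travel": [0.003, 0, -0.0004], "turn": [0, 0, 0]},
  ],
)

```text
time: 22.35
position: [0.5267, 0.1876, 0.0505]
tool_rot: [0.297, 3.127, -0.0]
ft_force: [0.0, 0.2, -1.0]
grip_width: 0.134
grip_force: 30.0
```

>>> step_arm(
  commands=[
    {"travel": [0.0015, 0, 0], "turn": [0, 0, 0]},
    {"travel": [0.003, 0, 0], "turn": [0, 0, 0]},
  ],
)

```text
time: 22.55
position: [0.5237, 0.1884, 0.0506]
tool_rot: [0.297, 3.128, 0.0]
ft_force: [-0.5, -0.9, -1.2]
grip_width: 0.138
grip_force: 30.0
```

>>> step_arm(
  commands=[
    {"travel": [0.0015, 0, 0], "turn": [0, 0, 0]},
    {"travel": [0.003, 0, 0], "turn": [0, 0, 0]},
  ],
)

```text
time: 22.75
position: [0.5208, 0.189, 0.0507]
tool_rot: [0.297, 3.127, 0.0]
ft_force: [-0.4, -0.0, -1.1]
grip_width: 0.136
grip_force: 30.0
```

>>> step_arm(
  commands=[
    {"travel": [-0.0015, 0, 0], "turn": [0, 0, 0]},
    {"travel": [-0.003, 0, 0], "turn": [0, 0, 0]},
  ],
)

```text
time: 22.95
position: [0.524, 0.1884, 0.0507]
tool_rot: [0.297, 3.127, 0.0]
ft_force: [0.5, 0.1, -1.1]
grip_width: 0.138
grip_force: 30.0
```

>>> step_arm(
  commands=[
    {"travel": [-0.0015, 0, 0], "turn": [0, 0, 0]},
    {"travel": [-0.003, 0, 0], "turn": [0, 0, 0]},
  ],
)

```text
time: 23.15
position: [0.5271, 0.1877, 0.0507]
tool_rot: [0.297, 3.127, 0.0]
ft_force: [0.3, 0.2, -0.4]
grip_width: 0.137
grip_force: 30.0
```

>>> step_arm(
  commands=[
    {"travel": [-0.0015, 0, 0], "turn": [0, 0, 0]},
    {"travel": [-0.003, 0, 0], "turn": [0, 0, 0]},
  ],
)

```text
time: 23.35
position: [0.53, 0.1871, 0.0507]
tool_rot: [0.297, 3.127, 0.0]
ft_force: [-0.2, -0.1, -1.1]
grip_width: 0.136
grip_force: 30.0
```

Leaf 2 is free as well: no drag once the tool stops pressing down. I'll return it to the board.

>>> step_arm(
  commands=[
    {"travel": [0.006, 0, 0], "turn": [0, 0, 0]},
    {"travel": [0.018, 0, 0], "turn": [0, 0, 0]},
    {"travel": [0.034, 0, 0], "turn": [0, 0, 0]},
    {"travel": [0.052, 0, 0], "turn": [0, 0, 0]},
    {"travel": [0.066, 0, -0.002], "turn": [0, 0, 0]},
  ],
)

```text
time: 23.85
position: [0.4625, 0.2, 0.0523]
tool_rot: [-0.295, -3.126, 0.001]
ft_force: [-0.9, 0.2, -0.9]
grip_width: 0.138
grip_force: 30.0
```

>>> step_arm(
  commands=[
    {"travel": [0.009, 0, -0.01], "turn": [0, 0, 0]},
    {"travel": [0.01, 0, -0.04], "turn": [0, 0, 0]},
    {"travel": [0.01, 0, -0.08], "turn": [0, 0, 0]},
    {"travel": [0.01, 0, -0.12], "turn": [0, 0, 0]},
    {"travel": [0.01, 0, -0.13], "turn": [0, 0, 0]},
  ],
)

```text
time: 24.35
position: [0.4576, 0.2028, 0.1885]
tool_rot: [0.297, 3.12, 0.009]
ft_force: [0.4, 1.2, -1.1]
grip_width: 0.138
grip_force: 30.0
```

>>> step_arm(
  commands=[
    {"travel": [-0.005, -0.03, 0], "turn": [0, 0, 0]},
    {"travel": [-0.012, -0.065, 0], "turn": [0, 0, 0]},
    {"travel": [-0.018, -0.1, 0], "turn": [0, 0, 0]},
    {"travel": [-0.023, -0.135, 0], "turn": [0, 0, 0]},
  ],
)

```text
time: 24.75
position: [0.4518, 0.0632, 0.1826]
tool_rot: [0.297, 3.127, 0.0]
ft_force: [1.3, 0.7, -1.0]
grip_width: 0.137
grip_force: 30.0
```

>>> step_arm(
  commands=[
    {"travel": [-0.006, -0.035, 0], "turn": [0, 0, -3]},
    {"travel": [-0.012, -0.07, 0], "turn": [0, 0, -6]},
    {"travel": [-0.018, -0.105, 0], "turn": [0, 0, -9]},
    {"travel": [-0.024, -0.135, 0], "turn": [0, 0, -12]},
    {"travel": [-0.024, -0.135, 0], "turn": [0, 0, -12]},
  ],
)

```text
time: 25.25
position: [0.4497, -0.0773, 0.1828]
tool_rot: [-0.021, 3.141, -0.002]
ft_force: [-0.4, 0.4, -1.4]
grip_width: 0.134
grip_force: 30.0
```

>>> step_arm(
  commands=[
    {"travel": [0, 0, 0.03], "turn": [0, 0, 0]},
    {"travel": [0, 0, 0.07], "turn": [0, 0, 0]},
    {"travel": [0, 0, 0.11], "turn": [0, 0, 0]},
    {"travel": [0, 0, 0.13], "turn": [0, 0, 0]},
    {"travel": [0, 0, 0.13], "turn": [0, 0, 0]},
  ],
)

```text
time: 25.75
position: [0.4473, -0.0717, 0.0498]
tool_rot: [0.032, -3.134, 0.0]
ft_force: [0.7, 0.6, -1.7]
grip_width: 0.137
grip_force: 30.0
```

Run:
```python
from h import *
go(.4508,-.072,.0435,1.2)
```

```text
t 25.75 pos [ 0.4473 -0.0717  0.0498] F [ 0.7  0.6 -1.7] g 0.137 30.0 yaw 1.16
travel [-0.0035 -0.0004  0.0062] turn [-0.01 -0.4  -0.03]
```

>>> step_arm(
  commands=[
    {"travel": [0, 0, 0.004], "turn": [0, 0, 0]},
    {"travel": [0, 0, 0.007], "turn": [0, 0, 0]},
    {"travel": [0, 0, 0.008], "turn": [0, 0, 0]},
    {"travel": [0, 0, 0.008], "turn": [0, 0, 0]},
  ],
)

```text
time: 26.15
position: [0.4511, -0.0724, 0.0454]
tool_rot: [-0.032, 3.14, 0.001]
ft_force: [-0.6, -0.2, -1.3]
grip_width: 0.134
grip_force: 30.0
```

>>> step_arm(
  commands=[
    {"travel": [0, 0, 0], "turn": [0, 0, 0]},
    {"travel": [0, 0, 0], "turn": [0, 0, 0]},
    {"travel": [0, 0, 0], "turn": [0, 0, 0]},
    {"travel": [0, 0, 0], "turn": [0, 0, 0]},
    {"travel": [0, 0, 0], "turn": [0, 0, 0]},
  ],
  gripper=0.5,
)

```text
time: 26.65
position: [0.4505, -0.0725, 0.0447]
tool_rot: [-0.032, 3.141, 0.0]
ft_force: [0.4, -0.1, -0.2]
grip_width: 0.468
grip_force: 0.0
```

>>> step_arm(
  commands=[
    {"travel": [0, 0, -0.03], "turn": [0, 0, 0]},
    {"travel": [0, 0, -0.06], "turn": [0, 0, 0]},
    {"travel": [0, 0, -0.08], "turn": [0, 0, 0]},
    {"travel": [-0.003, -0.03, -0.085], "turn": [0, 0, 0]},
    {"travel": [-0.006, -0.07, -0.085], "turn": [0, 0, 0]},
  ],
)

```text
time: 27.15
position: [0.4594, -0.1412, 0.1311]
tool_rot: [-0.039, 3.138, 0.002]
ft_force: [0.9, 0.5, 0.3]
grip_width: 0.496
grip_force: 0.0
```

>>> step_arm(
  commands=[
    {"travel": [-0.003, -0.04, 0], "turn": [0, 0, -1]},
    {"travel": [-0.006, -0.08, 0], "turn": [0, 0, -2]},
    {"travel": [-0.009, -0.12, 0], "turn": [0, 0, -4]},
    {"travel": [-0.011, -0.154, 0], "turn": [0, 0, -5]},
    {"travel": [-0.011, -0.154, 0], "turn": [0, 0, -5]},
  ],
)

```text
time: 27.65
position: [0.4707, -0.3019, 0.1299]
tool_rot: [0.158, -3.137, 0.007]
ft_force: [-0.8, 0.3, 0.1]
grip_width: 0.495
grip_force: 0.0
```

>>> step_arm(
  commands=[
    {"travel": [0, 0, 0], "turn": [0, 0, 0]},
    {"travel": [0, 0, 0], "turn": [0, 0, 0]},
  ],
)

```text
time: 27.85
position: [0.4721, -0.2947, 0.1293]
tool_rot: [0.17, -3.137, -0.002]
ft_force: [0.2, -0.1, -0.6]
grip_width: 0.501
grip_force: 0.0
```

Run:
```python
from h import *
go(.473,-.2955,.0435,6.3)
w=ctrl.get_image("wrist"); cv2.imwrite("pics/w4.png",w[:,:,::-1])
```

```text
t 27.85 pos [ 0.4721 -0.2947  0.1293] F [ 0.2 -0.1 -0.6] g 0.501 0.0 yaw 6.22
travel [-0.0009 -0.001   0.0858] turn [ 0.07 -0.02 -0.08]
```

View pics/w4.png

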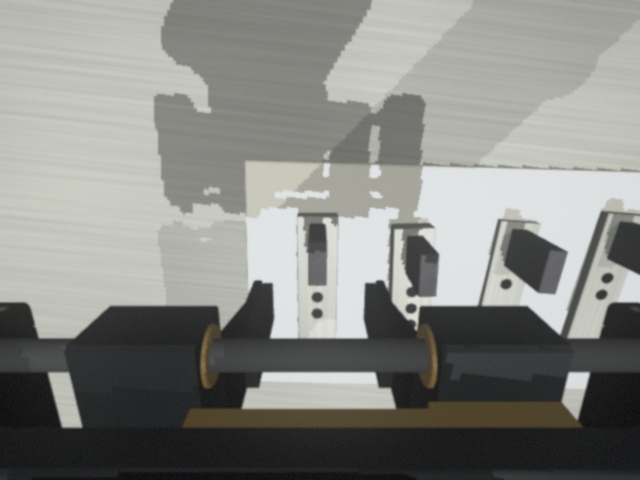

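Leaves 1 and 2 lie flat on the board, and leaf 3's tab at (317,255) is centred between the fingers. Checking its rear edge at (317,215).

Run:
```python
from h import *
print(plane("wrist",(317,214),.018)); print([plane("wrist",p,.06)[:2] for p in ((309,284),(326,284))])
```

```text
[ 0.4550282  -0.29798497  0.018     ]
[array([ 0.49052611, -0.29909781]), array([ 0.48934012, -0.28834312])]
```

>>> step_arm(
  commands=[
    {"travel": [-0.001, -0.001, 0.035], "turn": [0, 0, 0]},
    {"travel": [-0.001, -0.001, 0.065], "turn": [0, 0, 0]},
    {"travel": [-0.001, -0.001, 0.083], "turn": [0, 0, 0]},
    {"travel": [-0.001, -0.001, 0.085], "turn": [0, 0, 0]},
    {"travel": [-0.001, -0.001, 0.085], "turn": [0, 0, 0]},
  ],
)

```text
time: 28.4
position: [0.4733, -0.296, 0.0448]
tool_rot: [0.171, -3.137, -0.001]
ft_force: [0.5, 0.5, 0.1]
grip_width: 0.501
grip_force: 0.0
```

>>> step_arm(
  commands=[
    {"travel": [0, 0, 0], "turn": [0, 0, 0]},
    {"travel": [0, 0, 0], "turn": [0, 0, 0]},
    {"travel": [0, 0, 0], "turn": [0, 0, 0]},
    {"travel": [0, 0, 0], "turn": [0, 0, 0]},
    {"travel": [0, 0, 0], "turn": [0, 0, 0]},
  ],
  gripper=0,
  force=40,
)

```text
time: 28.9
position: [0.4732, -0.2969, 0.0449]
tool_rot: [-0.168, 3.137, 0.0]
ft_force: [-0.3, 2.0, -0.2]
grip_width: 0.134
grip_force: 40.5
```

>>> step_arm(
  commands=[
    {"travel": [0, 0, 0], "turn": [0, 0, 0]},
    {"travel": [0, 0, 0], "turn": [0, 0, 0]},
  ],
)

```text
time: 29.1
position: [0.4732, -0.297, 0.0449]
tool_rot: [-0.168, 3.137, 0.0]
ft_force: [-1.4, 2.1, 2.9]
grip_width: 0.133
grip_force: 40.0
```

>>> step_arm(
  commands=[
    {"travel": [0, 0, -0.02], "turn": [0, 0, 0]},
    {"travel": [0, 0, -0.06], "turn": [0, 0, 0]},
    {"travel": [0, 0, -0.1], "turn": [0, 0, 0]},
    {"travel": [0, 0.01, -0.13], "turn": [0, 0, 0]},
    {"travel": [0, 0.03, -0.14], "turn": [0, 0, 0]},
  ],
)

```text
time: 29.6
position: [0.4708, -0.2697, 0.188]
tool_rot: [-0.163, 3.133, -0.005]
ft_force: [1.5, -0.2, -1.8]
grip_width: 0.135
grip_force: 40.0
```

>>> step_arm(
  commands=[
    {"travel": [-0.003, 0.035, 0], "turn": [0, 0, 0]},
    {"travel": [-0.005, 0.07, 0], "turn": [0, 0, 0]},
    {"travel": [-0.008, 0.11, 0], "turn": [0, 0, 0]},
    {"travel": [-0.011, 0.157, 0], "turn": [0, 0, 0]},
  ],
)

```text
time: 30.0
position: [0.4634, -0.1095, 0.1845]
tool_rot: [-0.165, 3.137, -0.001]
ft_force: [1.0, 1.1, -1.4]
grip_width: 0.134
grip_force: 40.0
```

>>> step_arm(
  commands=[
    {"travel": [-0.003, 0.04, 0], "turn": [0, 0, 0]},
    {"travel": [-0.005, 0.08, 0], "turn": [0, 0, 0]},
    {"travel": [-0.008, 0.12, 0], "turn": [0, 0, 0]},
    {"travel": [-0.012, 0.157, 0], "turn": [0, 0, 0]},
  ],
)

```text
time: 30.4
position: [0.4583, 0.0492, 0.1844]
tool_rot: [0.169, -3.137, -0.001]
ft_force: [0.6, 0.0, -1.7]
grip_width: 0.131
grip_force: 40.0
```

>>> step_arm(
  commands=[
    {"travel": [-0.003, 0.04, 0], "turn": [0, 0, 4]},
    {"travel": [-0.005, 0.08, 0], "turn": [0, 0, 8]},
    {"travel": [-0.008, 0.12, 0], "turn": [0, 0, 12]},
    {"travel": [-0.012, 0.153, 0], "turn": [0, 0, 17]},
    {"travel": [-0.012, 0.153, 0], "turn": [0, 0, 17]},
  ],
)

```text
time: 30.9
position: [0.4532, 0.2063, 0.184]
tool_rot: [-0.287, -3.127, -0.002]
ft_force: [0.3, -0.2, -0.9]
grip_width: 0.133
grip_force: 40.0
```

>>> step_arm(
  commands=[
    {"travel": [0, 0, 0.03], "turn": [0, 0, 0]},
    {"travel": [0, 0, 0.07], "turn": [0, 0, 0]},
    {"travel": [0, 0, 0.11], "turn": [0, 0, 0]},
    {"travel": [0, 0, 0.126], "turn": [0, 0, 0]},
    {"travel": [0, 0, 0.126], "turn": [0, 0, 0]},
  ],
)

```text
time: 31.4
position: [0.4527, 0.199, 0.0559]
tool_rot: [-0.297, -3.123, 0.006]
ft_force: [0.5, -0.6, -0.5]
grip_width: 0.136
grip_force: 40.0
```

>>> step_arm(
  commands=[
    {"travel": [0, 0, 0], "turn": [0, 0, 0]},
    {"travel": [0, 0, 0], "turn": [0, 0, 0]},
  ],
)

```text
time: 31.6
position: [0.4557, 0.2011, 0.06]
tool_rot: [0.297, 3.126, 0.002]
ft_force: [-0.5, -1.0, -0.7]
grip_width: 0.134
grip_force: 40.0
```

Run:
```python
from h import *
go(.4528,.2014,.0525,-10.85)
```

```text
t 31.6 pos [0.4557 0.2011 0.06  ] F [-0.5 -1.  -0.7] g 0.134 40.0 yaw -10.86
travel [ 0.0029 -0.0003  0.0075] turn [ 0.09  0.1  -0.01]
```

>>> step_arm(
  commands=[
    {"travel": [0, 0, 0.003], "turn": [0, 0, 0]},
    {"travel": [0, 0, 0.006], "turn": [0, 0, 0]},
    {"travel": [0, 0, 0.006], "turn": [0, 0, 0]},
  ],
)

```text
time: 31.9
position: [0.4549, 0.2011, 0.0529]
tool_rot: [0.297, 3.127, 0.001]
ft_force: [-0.1, 0.7, -0.1]
grip_width: 0.137
grip_force: 40.0
```

>>> step_arm(
  commands=[
    {"travel": [0, 0, 0.0005], "turn": [0, 0, 0]},
    {"travel": [0, 0, 0.001], "turn": [0, 0, 0]},
    {"travel": [0, 0, 0.001], "turn": [0, 0, 0]},
  ],
)

```text
time: 32.2
position: [0.4549, 0.2011, 0.0529]
tool_rot: [0.297, 3.127, 0.001]
ft_force: [-2.4, -1.2, 7.7]
grip_width: 0.131
grip_force: 40.0
```

>>> step_arm(
  commands=[
    {"travel": [0, 0, 0.0003], "turn": [0, 0, 0]},
    {"travel": [0, 0, 0.0006], "turn": [0, 0, 0]},
    {"travel": [0, 0, 0.0006], "turn": [0, 0, 0]},
  ],
)

```text
time: 32.5
position: [0.4549, 0.2011, 0.0528]
tool_rot: [0.297, 3.127, 0.001]
ft_force: [-4.6, -1.0, 12.5]
grip_width: 0.134
grip_force: 40.0
```

>>> step_arm(
  commands=[
    {"travel": [-0.002, 0, -0.0012], "turn": [0, 0, 0]},
    {"travel": [-0.008, 0, -0.0012], "turn": [0, 0, 0]},
    {"travel": [-0.015, 0, -0.0012], "turn": [0, 0, 0]},
    {"travel": [-0.022, 0, -0.0012], "turn": [0, 0, 0]},
    {"travel": [-0.025, 0, -0.0012], "turn": [0, 0, 0]},
  ],
)

```text
time: 33.0
position: [0.4793, 0.1968, 0.0529]
tool_rot: [-0.297, -3.127, -0.001]
ft_force: [-5.6, 1.1, 8.9]
grip_width: 0.136
grip_force: 40.0
```

>>> step_arm(
  commands=[
    {"travel": [-0.0015, 0, 0], "turn": [0, 0, 0]},
    {"travel": [-0.003, 0, 0], "turn": [0, 0, 0]},
    {"travel": [-0.0045, 0, 0], "turn": [0, 0, 0]},
    {"travel": [-0.006, 0, 0], "turn": [0, 0, 0]},
  ],
)

```text
time: 33.4
position: [0.4844, 0.196, 0.0529]
tool_rot: [-0.296, -3.126, -0.001]
ft_force: [-4.1, 1.4, 6.9]
grip_width: 0.134
grip_force: 40.0
```

>>> step_arm(
  commands=[
    {"travel": [-0.0015, 0, 0], "turn": [0, 0, 0]},
    {"travel": [-0.003, 0, 0], "turn": [0, 0, 0]},
    {"travel": [-0.004, 0, 0], "turn": [0, 0, 0]},
  ],
)

```text
time: 33.7
position: [0.4884, 0.1952, 0.0529]
tool_rot: [-0.296, -3.126, -0.001]
ft_force: [-5.7, 1.4, 7.8]
grip_width: 0.134
grip_force: 40.0
```

>>> step_arm(
  commands=[
    {"travel": [-0.001, 0, 0], "turn": [0, 0, 0]},
    {"travel": [-0.002, 0, 0], "turn": [0, 0, 0]},
    {"travel": [-0.003, 0, 0], "turn": [0, 0, 0]},
  ],
)

```text
time: 34.0
position: [0.4912, 0.1947, 0.0529]
tool_rot: [-0.296, -3.126, -0.001]
ft_force: [-5.6, 0.6, 7.5]
grip_width: 0.134
grip_force: 40.0
```

>>> step_arm(
  commands=[
    {"travel": [0, 0, -0.0007], "turn": [0, 0, 0]},
    {"travel": [-0.001, 0, -0.0008], "turn": [0, 0, 0]},
    {"travel": [-0.002, 0, -0.0008], "turn": [0, 0, 0]},
  ],
)

```text
time: 34.3
position: [0.4939, 0.1932, 0.0529]
tool_rot: [-0.297, -3.127, 0.0]
ft_force: [-0.5, 0.7, 0.8]
grip_width: 0.131
grip_force: 40.0
```

>>> step_arm(
  commands=[
    {"travel": [-0.001, 0, 0], "turn": [0, 0, 0]},
    {"travel": [-0.002, 0, 0], "turn": [0, 0, 0]},
    {"travel": [-0.003, 0, 0], "turn": [0, 0, 0]},
  ],
)

```text
time: 34.6
position: [0.497, 0.1926, 0.0529]
tool_rot: [0.297, 3.127, -0.0]
ft_force: [-0.6, 0.3, -0.1]
grip_width: 0.139
grip_force: 40.0
```

>>> step_arm(
  commands=[
    {"travel": [-0.001, 0, 0], "turn": [0, 0, 0]},
    {"travel": [-0.002, 0, 0], "turn": [0, 0, 0]},
    {"travel": [-0.003, 0, 0], "turn": [0, 0, 0]},
  ],
)

```text
time: 34.9
position: [0.4994, 0.1922, 0.0529]
tool_rot: [-0.297, -3.127, 0.0]
ft_force: [-2.5, 1.1, 0.6]
grip_width: 0.131
grip_force: 40.0
```

>>> step_arm(
  commands=[
    {"travel": [-0.001, 0, 0], "turn": [0, 0, 0]},
    {"travel": [-0.002, 0, 0], "turn": [0, 0, 0]},
    {"travel": [-0.003, 0, 0], "turn": [0, 0, 0]},
  ],
)

```text
time: 35.2
position: [0.5003, 0.1922, 0.053]
tool_rot: [-0.296, -3.123, 0.001]
ft_force: [-8.1, 0.9, 6.8]
grip_width: 0.133
grip_force: 40.0
```

>>> step_arm(
  commands=[
    {"travel": [0, 0, 0], "turn": [0, 0, 0]},
    {"travel": [-0.001, 0, 0], "turn": [0, 0, 0]},
    {"travel": [-0.001, 0, 0], "turn": [0, 0, 0]},
  ],
)

```text
time: 35.5
position: [0.5012, 0.192, 0.053]
tool_rot: [-0.296, -3.122, 0.001]
ft_force: [-8.8, 1.1, 6.2]
grip_width: 0.138
grip_force: 40.0
```

>>> step_arm(
  commands=[
    {"travel": [-0.001, 0, 0], "turn": [0, 0, 0]},
    {"travel": [-0.001, 0, 0], "turn": [0, 0, 0]},
  ],
)

```text
time: 35.7
position: [0.5021, 0.192, 0.053]
tool_rot: [-0.295, -3.122, 0.001]
ft_force: [-8.5, 0.9, 6.7]
grip_width: 0.138
grip_force: 40.0
```

>>> step_arm(
  commands=[
    {"travel": [-0.001, 0, 0], "turn": [0, 0, 0]},
    {"travel": [-0.002, 0, 0], "turn": [0, 0, 0]},
    {"travel": [-0.003, 0, 0], "turn": [0, 0, 0]},
  ],
)

```text
time: 36.0
position: [0.5048, 0.1914, 0.053]
tool_rot: [-0.295, -3.122, 0.001]
ft_force: [-9.2, 0.2, 6.6]
grip_width: 0.135
grip_force: 40.0
```

>>> step_arm(
  commands=[
    {"travel": [-0.001, 0, 0], "turn": [0, 0, 0]},
    {"travel": [-0.002, 0, 0], "turn": [0, 0, 0]},
    {"travel": [-0.003, 0, 0], "turn": [0, 0, 0]},
  ],
)

```text
time: 36.3
position: [0.5079, 0.1908, 0.053]
tool_rot: [-0.295, -3.122, 0.001]
ft_force: [-9.3, -0.2, 6.1]
grip_width: 0.135
grip_force: 40.0
```

>>> step_arm(
  commands=[
    {"travel": [-0.001, 0, 0], "turn": [0, 0, 0]},
    {"travel": [-0.002, 0, 0], "turn": [0, 0, 0]},
    {"travel": [-0.003, 0, 0], "turn": [0, 0, 0]},
  ],
)

```text
time: 36.6
position: [0.511, 0.1902, 0.053]
tool_rot: [-0.295, -3.122, 0.001]
ft_force: [-8.3, 0.0, 5.5]
grip_width: 0.132
grip_force: 40.0
```

>>> step_arm(
  commands=[
    {"travel": [-0.001, 0, 0], "turn": [0, 0, 0]},
    {"travel": [-0.0025, 0, 0], "turn": [0, 0, 0]},
    {"travel": [-0.004, 0, 0], "turn": [0, 0, 0]},
    {"travel": [-0.0055, 0, 0], "turn": [0, 0, 0]},
  ],
)

```text
time: 37.0
position: [0.5164, 0.1891, 0.0529]
tool_rot: [-0.295, -3.122, 0.001]
ft_force: [-8.6, 0.3, 5.6]
grip_width: 0.135
grip_force: 40.0
```

>>> step_arm(
  commands=[
    {"travel": [-0.001, 0, 0], "turn": [0, 0, 0]},
    {"travel": [-0.0025, 0, 0], "turn": [0, 0, 0]},
    {"travel": [-0.004, 0, 0], "turn": [0, 0, 0]},
    {"travel": [-0.0055, 0, 0], "turn": [0, 0, 0]},
  ],
)

```text
time: 37.4
position: [0.5219, 0.1881, 0.0529]
tool_rot: [-0.295, -3.123, 0.001]
ft_force: [-7.9, 1.4, 6.0]
grip_width: 0.134
grip_force: 40.0
```

>>> step_arm(
  commands=[
    {"travel": [-0.001, 0, 0], "turn": [0, 0, 0]},
    {"travel": [-0.0025, 0, 0], "turn": [0, 0, 0]},
    {"travel": [-0.004, 0, 0], "turn": [0, 0, 0]},
    {"travel": [-0.0055, 0, 0], "turn": [0, 0, 0]},
  ],
)

```text
time: 37.8
position: [0.5273, 0.1871, 0.0529]
tool_rot: [-0.295, -3.123, 0.001]
ft_force: [-8.8, 0.6, 5.2]
grip_width: 0.134
grip_force: 40.0
```

Run:
```python
from h import *
y=np.radians(-10.85); u=np.array([np.cos(y),np.sin(y)])
go(.53,.187,.053,-10.85); print("s",ctrl.get_state()["position"][:2]@u)
t=ctrl.get_image("top"); s=ctrl.get_image("scene")
t=cv2.resize(t[200:350,100:260],(640,600),interpolation=2); cv2.imwrite("pics/t5.png",cv2.convertScaleAbs(t[:,:,::-1],alpha=1.4)); cv2.imwrite("pics/s5.png",s[:,:,::-1])
```

```text
t 37.8 pos [0.5273 0.1871 0.0529] F [-8.8  0.6  5.2] g 0.134 40.0 yaw -10.81
travel [-0.0027  0.0004 -0.0001] turn [-0.05 -0.29  0.04]
s 0.48264029019648474
```

>>> step_arm(
  commands=[
    {"travel": [0.001, 0, -0.0003], "turn": [0, 0, 0]},
    {"travel": [0.002, 0, -0.0006], "turn": [0, 0, 0]},
    {"travel": [0.002, 0, -0.0006], "turn": [0, 0, 0]},
  ],
)

```text
time: 38.2
position: [0.5276, 0.1868, 0.0532]
tool_rot: [-0.297, -3.128, 0.0]
ft_force: [-0.6, 0.2, -4.1]
grip_width: 0.138
grip_force: 40.0
```

>>> step_arm(
  commands=[
    {"travel": [0, 0, 0], "turn": [0, 0, 0]},
    {"travel": [0, 0, 0], "turn": [0, 0, 0]},
    {"travel": [0, 0, 0], "turn": [0, 0, 0]},
    {"travel": [0, 0, 0], "turn": [0, 0, 0]},
    {"travel": [0, 0, 0], "turn": [0, 0, 0]},
  ],
  gripper=0.4,
)

```text
time: 38.7
position: [0.5281, 0.1869, 0.0539]
tool_rot: [0.297, 3.127, 0.0]
ft_force: [-0.4, -0.8, -0.1]
grip_width: 0.388
grip_force: 0.0
```

>>> step_arm(
  commands=[
    {"travel": [0, 0, -0.01], "turn": [0, 0, 0]},
    {"travel": [0, 0, -0.03], "turn": [0, 0, 0]},
    {"travel": [0, 0, -0.06], "turn": [0, 0, 0]},
    {"travel": [0, 0, -0.09], "turn": [0, 0, 0]},
    {"travel": [0.02, 0, -0.12], "turn": [0, 0, 0]},
  ],
)

```text
time: 39.2
position: [0.5099, 0.1896, 0.1758]
tool_rot: [0.301, 3.124, 0.0]
ft_force: [-0.1, -0.3, -0.0]
grip_width: 0.399
grip_force: 0.0
```

>>> step_arm(
  commands=[
    {"travel": [0.02, 0, -0.02], "turn": [0, 0, 0]},
    {"travel": [0.05, 0, -0.05], "turn": [0, 0, 0]},
    {"travel": [0.05, 0, -0.05], "turn": [0, 0, 0]},
    {"travel": [0.05, 0, -0.05], "turn": [0, 0, 0]},
    {"travel": [0.05, 0, -0.05], "turn": [0, 0, 0]},
  ],
)

```text
time: 39.7
position: [0.4593, 0.1994, 0.2232]
tool_rot: [-0.298, -3.127, 0.001]
ft_force: [-1.6, 0.4, -0.9]
grip_width: 0.404
grip_force: 0.0
```

Run:
```python
from h import *
go(.5273,.1871,.2,-10.85)
w=ctrl.get_image("wrist"); s=ctrl.get_image("scene"); t=ctrl.get_image("top")
cv2.imwrite("pics/t6r.png",t[:,:,::-1]); cv2.imwrite("pics/s6r.png",s[:,:,::-1]); cv2.imwrite("pics/w6r.png",w[:,:,::-1])
o=np.zeros((600,800,3),'uint8')
o[:300,:400]=cv2.resize(w,(400,300)); o[:300,400:]=cv2.resize(s[130:330,120:560],(400,300)); o[300:,:400]=cv2.resize(t[200:350,100:260],(400,300),interpolation=2); o[300:,400:]=cv2.resize(s[140:260,370:530],(400,300),interpolation=2)
cv2.imwrite("pics/f6.png",cv2.convertScaleAbs(o[:,:,::-1],alpha=1.3))
```

```text
t 39.7 pos [0.4593 0.1994 0.2232] F [-1.6  0.4 -0.9] g 0.404 0.0 yaw -10.89
travel [-0.0691  0.0008  0.0232] turn [-0.04 -0.01 -0.04]
```

View pics/f6.png

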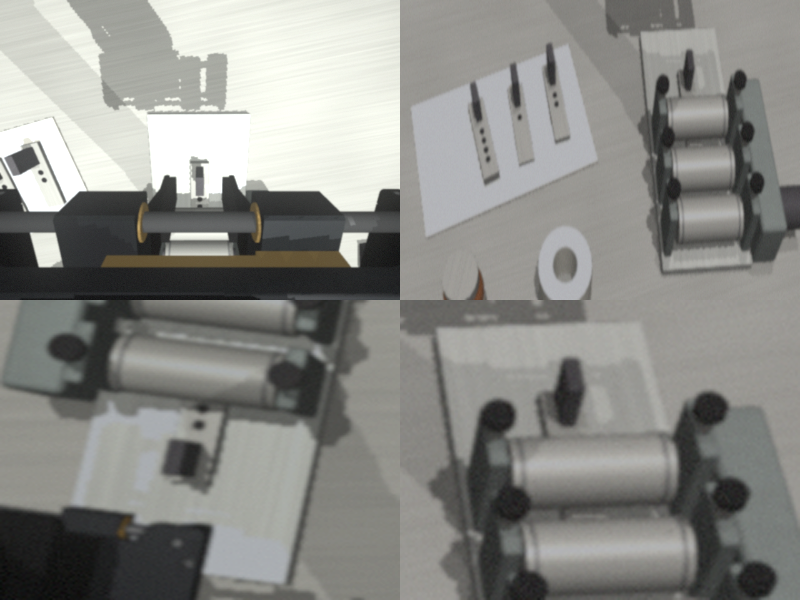

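The leaf stands nipped under roller 1 with its tab upright, and the other three leaves lie flat on the board with the roll and jar in place. I'll check how far the nose goes past the axis from its rear edge relative to the bed edge.

Run:
```python
from h import *
w=cv2.imread("pics/w6r.png"); 
c=cv2.resize(w[160:330,220:420],None,fx=3.5,fy=3.5,interpolation=2); cv2.imwrite("pics/w6c.png",cv2.convertScaleAbs(c,alpha=.9))
y=np.radians(-10.85); u=np.array([np.cos(y),np.sin(y)])
g=cv2.cvtColor(w,6)
print("col317",g[170:270,305].tolist())
for v in (179,180,181,182): print(v,plane("wrist",(317,v),.014)[:2]@u)
for v in range(248,262,2): print(v,plane("wrist",(317,v),.026)[:2]@u)
```

```text
col317 [130, 130, 132, 132, 137, 156, 175, 173, 150, 131, 118, 115, 148, 191, 216, 221, 223, 222, 223, 222, 223, 221, 222, 222, 222, 222, 223, 222, 223, 222, 221, 222, 223, 223, 223, 223, 223, 223, 223, 222, 222, 223, 223, 223, 222, 222, 223, 223, 222, 223, 223, 223, 223, 223, 222, 222, 220, 219, 218, 219, 218, 220, 220, 221, 223, 222, 221, 220, 220, 219, 219, 218, 218, 218, 218, 218, 218, 219, 215, 205, 180, 168, 171, 172, 156, 139, 130, 116, 103, 97, 105, 126, 153, 164, 164, 167, 176, 179, 178, 178]
179 0.38634494036390743
180 0.38730053345244864
181 0.3882576837488755
182 0.3892163950626655
248 0.45189910885558887
250 0.4539741208517832
252 0.4560563108580323
254 0.45814571618479516
256 0.46024237440156024
258 0.46234632333909687
260 0.4644576010917313
```

View pics/w6c.png

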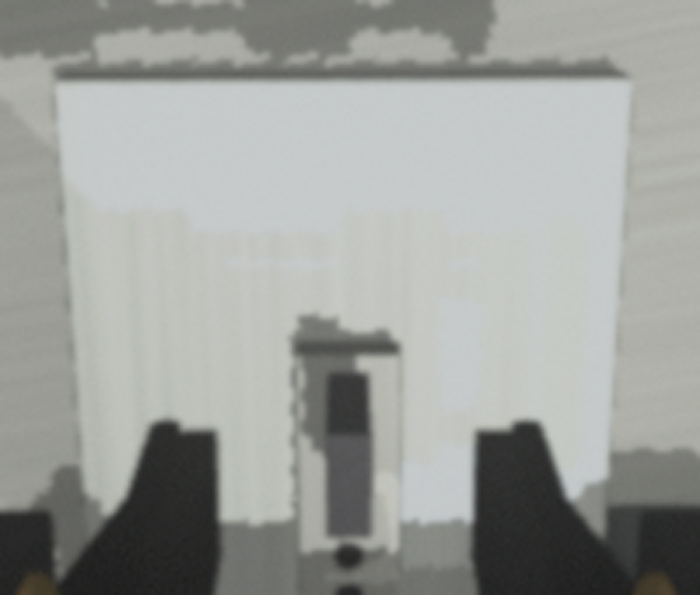

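The bed edge is at crop row 80 (s = 0.390) and the leaf's rear top edge at row 353 (s = 0.4654). That puts the nose about 20 mm past the axis, so I'm handing in.

```bash
python3 -c "
from bench import ctrl
print(ctrl.close_job())"
```

```text
the job is handed in; nothing more can be done
None
```

The 1-pip (6 mm) and 2-pip (9 mm) leaves slipped through freely; the 3-pip (12 mm) leaf bound, so the gap is between 9 and 11 mm, and it is left nipped flat and let go with its nose about 20 mm past the first roller's axis, the other three flat on the board, the roll and jar untouched, and the job handed in at about 40 s.

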